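# Stand the fallen thinner tin back in its row

## Task

One of the flat thinner tins has toppled out of the plywood lane and lies on its narrow edge on the cutting mat. Stand it upright again in the gap in the row, cap up and with its broad faces towards its neighbours like the others, then close it up so that it and the two tins beyond it stand packed together against the lane's far end board. Lower it softly into the lane (do not drop or ram it), keep the other four tins on their feet, leave the jar, the cup and the glue stick alone, and let go.

Things in the scene. Friction and masses are not known exactly. Their poses are not given: they have to be found in the camera images.
- tin: The fallen tin: closed flat metal can, 34 mm thick (own x), 56 wide (own y), 95 tall (own z), with a black cap 23 mm across, 12 high on its top; 100 to 200 g, evenly spread, rigid: a firm grip is safe. Origin: centre of its underside; z points to the cap. It starts lying on its narrow 34 x 95 side (z level, y vertical, origin 28 mm up) on a mat flush with the bench.
- rack: Fixed plywood lane. Origin: centre of its underside on the bench; own x along the lane, +x end far from the robot; z up. Floor 9 mm above the bench. Inside 190 mm long (x -95 to +95), 64 wide. End boards 80 mm high; side rails 6 thick, tops 27 mm above the bench. Tins stand with thickness along x; the far three, packed to the far board, centre at x = 78, 44 and 10 mm.
- tin_a: Loose neighbour tin, same as the fallen one, standing in the lane nearest the far end board (0.5 to 2 mm from it). Origin: centre of its underside; x thickness, y width, z up.
- tin_b: Loose neighbour tin, standing next to tin_a on the far side of the gap, 0 to 5 mm from tin_a. Origin: centre of its underside; x thickness, y width, z up.
- tin_c: Loose neighbour tin, standing on the robot's side of the gap. The clear gap between tin_b and tin_c is 41 to 49 mm. Origin: centre of its underside; x thickness, y width, z up.
- tin_d: Loose neighbour tin, standing nearest the robot's end board. Origin: centre of its underside; x thickness, y width, z up.
- jar: Bystander: small paint jar with a white lid, 42 mm across, 48 mm tall, upright on the bench. Origin: centre of its underside.
- cup: Bystander: empty white plastic cup, 68 mm across the rim, 75 mm tall, upright. Origin: centre of its underside.
- gluestick: Bystander: glue stick, 28 mm across, 85 mm tall, upright. Origin: centre of its underside.

How it is judged (in metres and radians):
At the end, for the whole second after the job is handed in: The tin stands upright (0.06 rad) and still on the lane floor in the gap, broad faces across the lane (0.12 rad), within 8 mm of its middle; it and the two tins beyond are packed against the far end board, gaps under 4 mm in all. All four neighbours stand upright on the lane floor (angle between each of tin, tin_a, tin_b, tin_c, tin_d's own z axis and vertical below 0.06 rad and z of tin in the frame of rack between 0.007 and 0.011 m and x of tin in the frame of rack between 0.006 and 0.013 m and y of tin in the frame of rack between -0.008 and 0.008 m and angle between the x axis of tin and the x axis of rack, either way round below 0.12 rad and z of each of tin_a, tin_b, tin_c, tin_d in the frame of rack below 0.011 m and linear speed of tin below 0.01 m/s); the robot touches nothing.
It fails at once if a neighbour tin is knocked over (leans more than 0.35 rad) (angle between any of tin_a, tin_b, tin_c, tin_d's own z axis and vertical above 0.35 rad).
It fails at once if the jar, the cup or the glue stick is shifted more than 15 mm (distance of any of jar, cup, gluestick from where it was at the start of the episode above 0.015 m).
It fails at once if the tin is rammed: it meets the lane or a neighbour beside the gap with more than 50 N (contact force between tin and rack above 50 N or contact force between tin and tin_b above 50 N or contact force between tin and tin_c above 50 N).
It fails at once if the tin is dropped: it falls faster than 0.45 m/s out of the fingers (a drop of more than about 10 mm) (linear speed of tin above 0.45 m/s and contact force between the fingers and tin below 0.1 N).
It also fails if it takes over 56 s, if anything falls off the work surface, if the arm or the gripper's body presses on something with over 40 N, if the wrist force passes 120 N, or if a joint passes its speed limit or range.

## Robot

A 6-joint arm with a two-finger parallel gripper is mounted at the origin on the work surface. World frame = base frame: x ahead of the robot, y to its left, z up, the work surface at z = 0. Lengths are in mm, angles in rad, forces in N, time in s.
With the tool pointing down it reaches from about 350 to 850 mm from the base axis. Payload 8.1 kg.
Tool frame: the origin (TCP) lies on the centre line of the jaws, within the pads' length; the fingertips stand arm.finger_overhang ahead of it and the grasp point (between the pads) lies 6 mm ahead of it (arm.finger_overhang is the distance from the TCP to the fingertips, in mm); z points along the fingers, x is the direction in which the jaws open and shut, and the axes are right-handed (so a half turn about z gives the same grasp; the last joint's range is limited). The gripper opens to 93 mm and grips with 3 to 60 N. Pads are 15 mm wide; open, the fingers measure 128 mm over their backs; the gripper's body (75 mm by 188 mm) begins 65 mm behind the grasp point.
Start: joints at [1.128, 0.13, 1.488, -0, 1.523, -0.085], TCP at [210.108, 562.014, 243.635] pointing down, gripper open.
Joint ranges: [-2.96, 2.96], [-0.89, 2.26], [0.02, 2.5], [-1.34, 4.48], [0, 2.73], [-2.66, 2.66]. Speed limits (rad/s): [2.39, 2.39, 2.79, 3.14, 3.14, 3.14].

## Interface

Orientations are given as a unit quaternion [x, y, z, w].
In Python, from cell import telemetry, eyes, close_job, arm gives the robot as it stands.
- The arm moves only by the tool apply_moves, never from a script. Its argument "plan" is a list of rows, each a list of 7 numbers: the shift along the tool's x, y, z in mm, then the turn, a rotation vector about the tool's x, y, z in rad, then the closure, from 0 (fully open) to 1 (shut). In form: [[dx, dy, dz, wx, wy, wz, claw], ...]. A call has 1 to 20 rows; each row shifts and turns the pose as measured when the row begins, along the tool's axes as they then stand; what a row does not reach is not made up. A row lasts 1/8 s, in which the tool goes at most 62.5 mm and 10.7 degrees, less where a joint would pass 70% of its speed; a pose out of reach is approached as far as the arm can. A call with a gripper value outside its range is refused whole. The fingers move at their own pace and stop on an object; the grip force is fixed at half the most. Time passes only in rows, so rows that do not move let the fingers close. It gives the time, the measured TCP pose, the force and the opening at its end, in the units of the state.
- telemetry.state(): the state, without advancing time (a new reading comes with each control period).
- eyes.snapshot(name): name is "side" or "top" or "wrist"; returns the picture (400x640x3 uint8, blue, green, red); there is no depth.
- eyes.camera_info(name): a dict with "fx", "fy", "cx", "cy" (pixels), "camera_from_world" (4x4, takes a point from world to camera coordinates); the wrist camera has in their place "T_tool_cam" (4x4, takes a point from camera to tool coordinates, whose origin is the TCP and whose axes are the tool frame's). Camera axes: x right, y up, looking along -z (the intrinsics and any distortion apply to the point x, -y, -z); pixel columns grow to the right and rows downward; lengths in mm; the calibration is good to about 2 mm. A picture is of the moment at which its call begins: read the wrist's pose just before it. camera_info takes no time and is no camera call.
- close_job(): hands the job in, once; it reports no verdict.
The state is a dict: "clock": time; "joints": joint angles; "joint_vel": joint speeds; "tau": joint torques, N m; "tcp_pos": TCP position; "ee_rot": TCP orientation; "ft_force": force on the tool from outside, world axes, zero at the start; "wrist_torque": the same for the moment, N m; "grip_width": finger opening in mm.
Only numpy, scipy, OpenCV 4.12 (cv2) and the standard library are available. Lean on these libraries where they do the work, as an engineer would, in place of code of your own. Each camera call takes 0.05 s, during which the arm holds its last target.

## Working session

There is one attempt and no reset: what is moved stays moved. The work goes in short steps, Python scripts to look and compute and a tool call to move; the robot and the scene stay as the last step left them, time stands still between calls to the robot, and variables do not carry over. Pictures are saved under pics/ and viewed, and the job is handed in when it is done.

Besides the shell and the picture viewer there is one more tool, called by a JSON object that holds its "op" and its "data". apply_moves: Moves the arm, as the interface text tells. Its arguments: {"type":"object","properties":{"plan":{"type":"array","items":{"type":"array","items":{"type":"number"}}}},"required":["plan"]}

```bash
mkdir -p pics; ls; python3 - <<'E'
from cell import telemetry, eyes, arm
import cv2,numpy as np
np.set_printoptions(precision=4,suppress=True)
s=telemetry.state();print(s)
print([a for a in dir(arm) if a[0]!='_'],arm.finger_overhang)
for n in ("side","top","wrist"):
    cv2.imwrite(f"pics/{n}0.png",eyes.snapshot(n)); print(n,eyes.camera_info(n))
E
```

```text
pics
{'clock': 0.0, 'joints': array([ 1.1276,  0.1311,  1.4893, -0.    ,  1.523 , -0.0854]), 'joint_vel': array([ 0.001 , -0.0003, -0.0016,  0.0013,  0.    ,  0.0001]), 'tau': array([ -0.0006, -55.9868, -49.1743,   0.0765,   0.0367,  -0.0002]), 'tcp_pos': array([209.8939, 561.5305, 242.6035]), 'ee_rot': array([ 0.8216,  0.57  , -0.0008,  0.0005]), 'ft_force': array([0.0539, 0.4223, 0.0351]), 'wrist_torque': array([ 0.0246, -0.0167,  0.0197]), 'grip_width': 92.59729756804087}
['Unreachable', 'finger_overhang'] 25.0
side {'fx': 441.36136531637356, 'fy': 441.36136531637356, 'cx': 324.84664357968717, 'cy': 197.60677382299318, 'camera_from_world': array([[   0.7212,   -0.6926,   -0.0129, -496.7295],
       [   0.3442,    0.342 ,    0.8744, -219.7169],
       [  -0.6012,   -0.6351,    0.4851, -818.3352],
       [   0.    ,    0.    ,    0.    ,    1.    ]])}
top {'fx': 417.5752813540661, 'fy': 417.5752813540661, 'cx': 328.43464558407936, 'cy': 203.99258510355307, 'camera_from_world': array([[   0.0001,   -0.9998,    0.0178, -107.7561],
       [   0.9804,    0.0036,    0.197 , -600.4188],
       [  -0.1971,    0.0174,    0.9802, -847.7264],
       [   0.    ,    0.    ,    0.    ,    1.    ]])}
wrist {'fx': 301.598729709113, 'fy': 301.598729709113, 'cx': 320.03458544121776, 'cy': 195.31601784234334, 'T_tool_cam': array([[   1.    ,    0.0007,   -0.0002,   -0.9067],
       [   0.0007,   -0.9704,   -0.2416,  -67.0417],
       [  -0.0003,    0.2416,   -0.9704, -141.2932],
       [   0.    ,    0.    ,    0.    ,    1.    ]])}
```

View pics/side0.png

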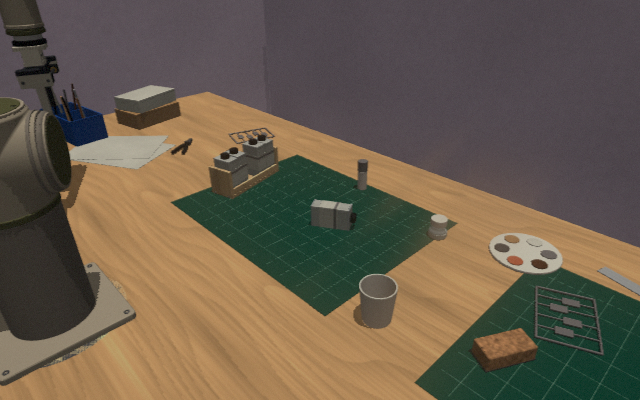

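View pics/top0.png

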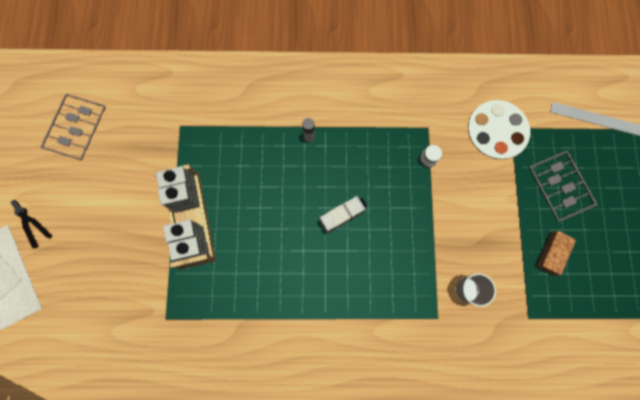

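View pics/wrist0.png

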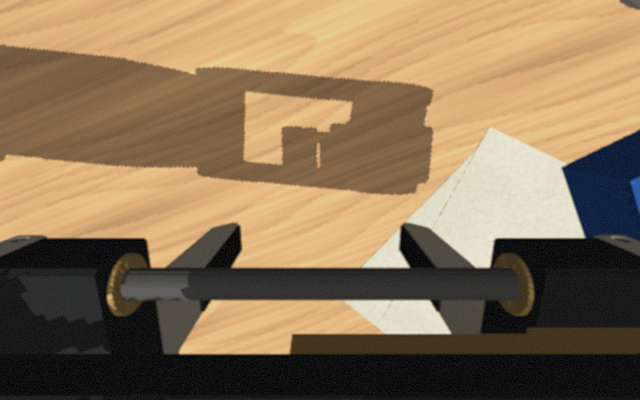

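```bash
cat > h.py <<'E'
from cell import telemetry, eyes, arm
import cv2,numpy as np
from scipy.spatial.transform import Rotation as R
np.set_printoptions(precision=3,suppress=True)
def ray(n,u,v,ci=None,st=None):
    ci=ci or eyes.camera_info(n)
    if n=='wrist':
        T=np.eye(4);T[:3,:3]=R.from_quat(st['ee_rot']).as_matrix();T[:3,3]=st['tcp_pos'];W=T@ci['T_tool_cam']
    else: W=np.linalg.inv(ci['camera_from_world'])
    d=np.array([(u-ci['cx'])/ci['fx'],-(v-ci['cy'])/ci['fy'],-1.])
    return W[:3,3],W[:3,:3]@d
def onz(n,u,v,z,st=None):
    o,d=ray(n,u,v,st=st); return o+d*(z-o[2])/d[2]
def tri(r1,r2):
    A=[];b=[]
    for o,d in (r1,r2):
        d=d/np.linalg.norm(d);P=np.eye(3)-np.outer(d,d);A.append(P);b.append(P@o)
    return np.linalg.lstsq(np.vstack(A),np.hstack(b),rcond=None)[0]
def proj(n,p,st=None):
    ci=eyes.camera_info(n)
    if n=='wrist':
        T=np.eye(4);T[:3,:3]=R.from_quat(st['ee_rot']).as_matrix();T[:3,3]=st['tcp_pos'];M=np.linalg.inv(T@ci['T_tool_cam'])
    else: M=ci['camera_from_world']
    c=M@np.append(p,1);return ci['cx']+ci['fx']*c[0]/-c[2],ci['cy']-ci['fy']*c[1]/-c[2]
E
python3 - <<'E'
import cv2,numpy as np
t=cv2.imread('pics/top0.png');s=cv2.imread('pics/side0.png')
def crop(i,x,y,w,h,k): return cv2.resize(i[y:y+h,x:x+w],None,fx=k,fy=k,interpolation=cv2.INTER_CUBIC)
a=crop(t,145,155,80,120,5);b=crop(t,300,180,80,60,5)
c=crop(s,200,125,90,80,6);d=crop(s,300,190,70,50,6)
def st(a,b):
    h=max(a.shape[0],b.shape[0]);o=np.zeros((h,a.shape[1]+b.shape[1],3),np.uint8);o[:a.shape[0],:a.shape[1]]=a;o[:b.shape[0],a.shape[1]:]=b;return o
cv2.imwrite('pics/c1.png',st(a,b));cv2.imwrite('pics/c2.png',c);cv2.imwrite('pics/c3.png',d)
E
```

```text
(no output)
```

View pics/c1.png

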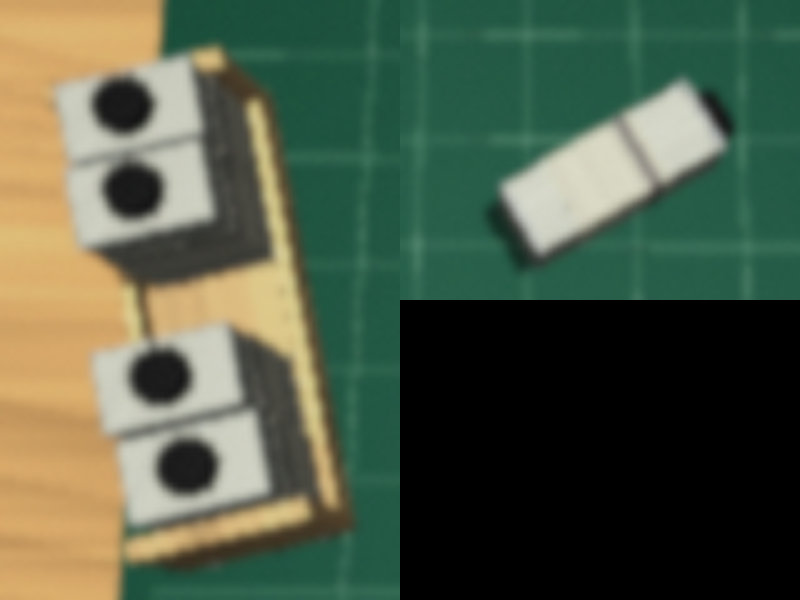

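View pics/c2.png

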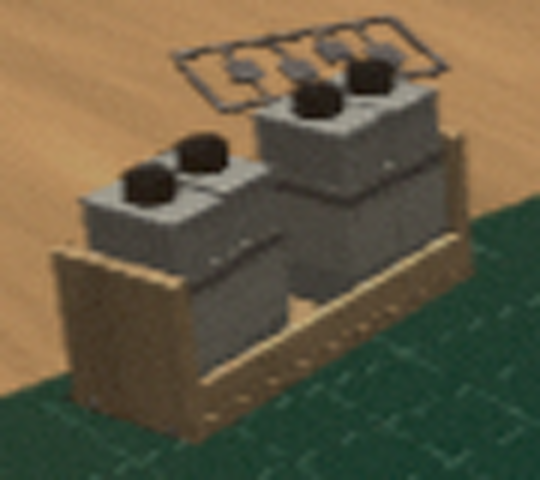

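View pics/c3.png

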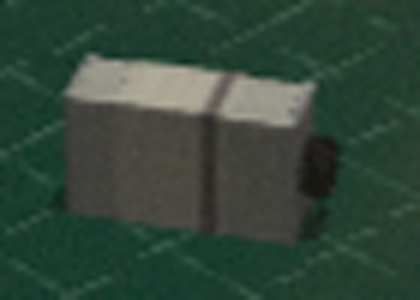

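```bash
python3 - <<'E'
from h import *
t=cv2.imread('pics/top0.png')
g=cv2.cvtColor(t,cv2.COLOR_BGR2GRAY)
m=((g<45)).astype(np.uint8); m[:, :150]=0; m[:160]=0;m[270:]=0;m[:,215:]=0
n,l,st,c=cv2.connectedComponentsWithStats(m)
P=[]
for i in range(1,n):
    if st[i,4]>30:
        p=onz('top',*c[i],116);P.append(p);print(st[i],c[i],p,onz('top',*c[i],110))
hsv=cv2.cvtColor(t,cv2.COLOR_BGR2HSV)
m=((hsv[...,1]<70)&(hsv[...,2]>120)).astype(np.uint8);k=np.zeros_like(m);k[185:240,305:375]=1;m*=k
cn=max(cv2.findContours(m,cv2.RETR_EXTERNAL,cv2.CHAIN_APPROX_NONE)[0],key=cv2.contourArea)
q=np.array([onz('top',*x[0],56)[:2] for x in cn],np.float32);r=cv2.minAreaRect(q);print('tin',r,cv2.boxPoints(r))
for n,uv,z in (('jar',(433,152),48),('cup',(481,290),75),('glue',(309,124),85)):print(n,onz('top',*uv,z))
for uv,z in (((188,165),80),((172,268),80)):pass
# rack: corner guesses from crop
def cp(x,y,z):return onz('top',145+x/5,155+y/5,z)
print('far board top out corner',cp(222,47,80),'near board top out corners',cp(125,562,80),cp(312,515,80), cp(305,497,80))
print('rail R ends',cp(255,95,27),cp(338,508,27), 'in',cp(248,100,27), cp(325,508,27))
print('bench corners',cp(272,97,0),cp(352,525,0),cp(180,570,0))
E
```

```text
[165 172  10   9  66] [169.273 175.727] [647.515 221.381 116.   ] [649.139 223.624 110.   ]
[167 189  10   9  68] [171.309 192.75 ] [611.683 214.58  116.   ] [613.049 216.774 110.   ]
[172 226  10   9  71] [176.648 229.873] [535.521 198.335 116.   ] [536.339 200.412 110.   ]
[178 244   9   9  67] [182.    247.881] [499.529 185.205 116.   ] [500.089 187.187 110.   ]
tin ((582.6058349609375, -136.29092407226562), (38.30784606933594, 96.2788314819336), 30.305618286132812) [[ 541.778 -104.395]
 [ 590.361 -187.517]
 [ 623.434 -168.187]
 [ 574.851  -85.065]]
jar [ 724.653 -344.622   48.   ]
cup [ 417.442 -422.042   75.   ]
glue [775.006 -63.408  85.   ]
far board top out corner [682.719 193.616  80.   ] near board top out corners [462.846 218.817  80.   ] [482.123 143.558  80.   ] [489.517 146.86   80.   ]
rail R ends [675.959 194.488  27.   ] [488.871 146.649  27.   ] in [673.588 197.51   27.   ] [488.863 152.319  27.   ]
bench corners [682.461 194.836   0.   ] [483.229 146.893   0.   ] [463.113 222.508   0.   ]
```

```bash
cat >> h.py <<'E'
def Rt(zdir,xdir):
    z=np.array(zdir,float);z/=np.linalg.norm(z);x=np.array(xdir,float);x-=z*(x@z);x/=np.linalg.norm(x)
    return R.from_matrix(np.c_[x,np.cross(z,x),z])
def plan(p,q,Rtgt,off=6,claw=0,vmax=50,wmax=.17,st=None):
    """grasp point (off ahead of TCP) to p, rotation Rtgt (x flip chosen nearest)"""
    st=st or telemetry.state();R0=R.from_quat(st['ee_rot']);p0=st['tcp_pos']
    if q: 
        F=Rtgt*R.from_euler('z',np.pi)
        if (R0.inv()*F).magnitude()<(R0.inv()*Rtgt).magnitude(): Rtgt=F
    pt=np.array(p)-off*Rtgt.as_matrix()[:,2]
    w=(R0.inv()*Rtgt).as_rotvec();d=pt-p0
    n=int(max(1,np.ceil(np.linalg.norm(w)/wmax),np.ceil(np.linalg.norm(d)/vmax)))
    print('n',n,'dist',d,'w',w)
    rows=[]
    for i in range(n):
        Ri=R0*R.from_rotvec(w*i/n); t=Ri.inv().apply(d/n); rows.append([*np.round(t,1),*np.round(w/n,3),claw])
    print([[float(v) for v in r] for r in rows]);return Rtgt
E
python3 - <<'E'
from h import *
s=telemetry.state();print(R.from_quat(s['ee_rot']).as_matrix())
h=np.array([.505,-.863,0]);p=np.array([.863,.505,0])
z=-np.array([0,0,1])-h
T=Rt(z,p);print(T.as_matrix())
T=Rt(z,-p);print(T.as_matrix())
plan(np.array([582.6,-136.3,30])-z/2**.5*90,True,T)
E
```

```text
[[ 0.35   0.937 -0.001]
 [ 0.937 -0.35  -0.001]
 [-0.001 -0.    -1.   ]]
[[ 0.863  0.357 -0.357]
 [ 0.505 -0.61   0.61 ]
 [ 0.    -0.707 -0.707]]
[[-0.863 -0.357 -0.357]
 [-0.505  0.61   0.61 ]
 [ 0.     0.707 -0.707]]
n 18 dist [ 406.958 -756.537 -144.948] w [0.754 0.27  0.647]
[[-31.4, 35.9, 8.1, 0.042, 0.015, 0.036, 0.0], [-30.2, 37.3, 6.1, 0.042, 0.015, 0.036, 0.0], [-28.9, 38.6, 4.1, 0.042, 0.015, 0.036, 0.0], [-27.6, 39.7, 2.0, 0.042, 0.015, 0.036, 0.0], [-26.1, 40.7, -0.1, 0.042, 0.015, 0.036, 0.0], [-24.7, 41.6, -2.2, 0.042, 0.015, 0.036, 0.0], [-23.1, 42.3, -4.3, 0.042, 0.015, 0.036, 0.0], [-21.5, 42.9, -6.4, 0.042, 0.015, 0.036, 0.0], [-19.8, 43.3, -8.5, 0.042, 0.015, 0.036, 0.0], [-18.1, 43.6, -10.7, 0.042, 0.015, 0.036, 0.0], [-16.4, 43.7, -12.7, 0.042, 0.015, 0.036, 0.0], [-14.6, 43.7, -14.8, 0.042, 0.015, 0.036, 0.0], [-12.8, 43.5, -16.8, 0.042, 0.015, 0.036, 0.0], [-11.0, 43.2, -18.8, 0.042, 0.015, 0.036, 0.0], [-9.1, 42.7, -20.8, 0.042, 0.015, 0.036, 0.0], [-7.3, 42.1, -22.7, 0.042, 0.015, 0.036, 0.0], [-5.4, 41.4, -24.5, 0.042, 0.015, 0.036, 0.0], [-3.6, 40.5, -26.3, 0.042, 0.015, 0.036, 0.0]]
```

```bash
python3 - <<'E'
from h import *
plan([560,-110,240],False,Rt([0,0,-1],[.863,.505,0]))
E
```

```text
n 16 dist [ 350.078 -671.654    3.169] w [0.    0.001 0.684]
[[-31.7, 35.2, -0.2, 0.0, 0.0, 0.043, 0.0], [-30.1, 36.5, -0.2, 0.0, 0.0, 0.043, 0.0], [-28.5, 37.8, -0.2, 0.0, 0.0, 0.043, 0.0], [-26.9, 39.0, -0.2, 0.0, 0.0, 0.043, 0.0], [-25.2, 40.1, -0.2, 0.0, 0.0, 0.043, 0.0], [-23.5, 41.1, -0.2, 0.0, 0.0, 0.043, 0.0], [-21.7, 42.1, -0.2, 0.0, 0.0, 0.043, 0.0], [-19.9, 43.0, -0.2, 0.0, 0.0, 0.043, 0.0], [-18.0, 43.8, -0.2, 0.0, 0.0, 0.043, 0.0], [-16.1, 44.5, -0.2, 0.0, 0.0, 0.043, 0.0], [-14.2, 45.1, -0.2, 0.0, 0.0, 0.043, 0.0], [-12.3, 45.7, -0.2, 0.0, 0.0, 0.043, 0.0], [-10.3, 46.2, -0.2, 0.0, 0.0, 0.043, 0.0], [-8.3, 46.6, -0.2, 0.0, 0.0, 0.043, 0.0], [-6.3, 46.9, -0.2, 0.0, 0.0, 0.043, 0.0], [-4.3, 47.1, -0.2, 0.0, 0.0, 0.043, 0.0]]
```

{"op": "apply_moves", "data": {"plan": [[-32,35,0,0,0,0.043,0],[-30,36.5,0,0,0,0.043,0],[-28.5,38,0,0,0,0.043,0],[-27,39,0,0,0,0.043,0],[-25,40,0,0,0,0.043,0],[-23.5,41,0,0,0,0.043,0],[-21.5,42,0,0,0,0.043,0],[-20,43,0,0,0,0.043,0],[-18,44,0,0,0,0.043,0],[-16,44.5,0,0,0,0.043,0],[-14,45,0,0,0,0.043,0],[-12,45.5,0,0,0,0.043,0],[-10,46,0,0,0,0.043,0],[-8,46.5,0,0,0,0.043,0],[-6,47,0,0,0,0.043,0],[-4,47,0,0,0,0.043,0],[0,0,0,0,0,0,0]]}}

```text
clock: 2.28
tcp_pos: [560.7, -135.1, 238.9]
ee_rot: [0.968, 0.249, -0.002, 0.001]
ft_force: [0.7, -0.1, 0.4]
grip_width: 92.8
```

```bash
python3 - <<'E'
from h import *
s=telemetry.state();print(s['clock'],s['joints'],s['tcp_pos'],R.from_quat(s['ee_rot']).as_matrix())
cv2.imwrite('pics/w1.png',eyes.snapshot('wrist'))
for z in (56,):print([proj('wrist',[*q,56],s) for q in ([541.8,-104.4],[590.4,-187.5],[623.4,-168.2],[574.9,-85.])])
E
```

```text
2.275 [-0.323  0.073  1.558 -0.004  1.513 -0.826] [ 560.695 -135.061  238.889] [[ 0.876  0.483 -0.004]
 [ 0.483 -0.876 -0.003]
 [-0.005  0.001 -1.   ]]
[(np.float64(320.2081317456513), np.float64(149.48325267345916)), (np.float64(322.3783472868081), np.float64(234.1650875597193)), (np.float64(355.8159174766851), np.float64(233.41451892517014)), (np.float64(356.1944435701266), np.float64(148.5266079867347))]
```

View pics/w1.png

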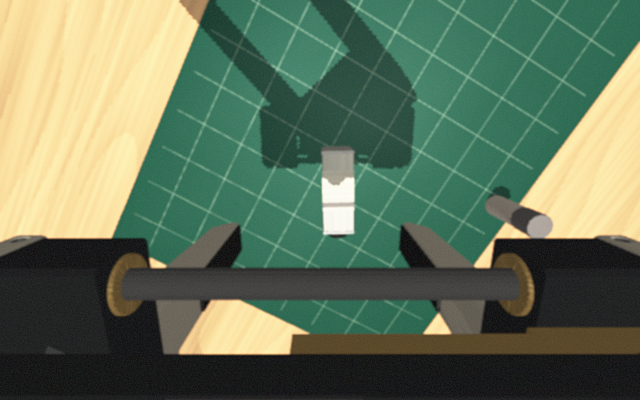

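```bash
python3 - <<'E'
from h import *
s=telemetry.state()
im=cv2.imread('pics/w1.png');hsv=cv2.cvtColor(im,cv2.COLOR_BGR2HSV)
m=(hsv[...,1]<70).astype(np.uint8);k=np.zeros_like(m);k[140:245,305:370]=1;m*=k
m=cv2.morphologyEx(m,cv2.MORPH_OPEN,np.ones((3,3)))
cn=max(cv2.findContours(m,cv2.RETR_EXTERNAL,cv2.CHAIN_APPROX_NONE)[0],key=cv2.contourArea)
q=np.array([onz('wrist',*x[0],56,st=s)[:2] for x in cn],np.float32);r=cv2.minAreaRect(q);print('tin',r,cv2.boxPoints(r),cv2.boundingRect(cn))
c=np.array(r[0]);
b=cv2.boxPoints(r)
h=np.array([.505,-.863,0]);p=np.array([.863,.505,0])
z=-np.array([0,0,1])-h;z/=np.linalg.norm(z)
plan(np.array([583,-137,30])-z*80,False,Rt(z,p))
E
```

```text
tin ((581.2844848632812, -134.76502990722656), (37.69117736816406, 104.70726776123047), 30.12082290649414) [[ 538.711  -98.938]
 [ 591.256 -189.506]
 [ 623.858 -170.592]
 [ 571.313  -80.024]] (320, 145, 36, 93)
n 5 dist [  53.43   -55.924 -148.112] w [ 0.785 -0.005 -0.025]
[[4.1, 15.0, 29.6, 0.157, -0.001, -0.005, 0.0], [4.0, 19.4, 26.9, 0.157, -0.001, -0.005, 0.0], [3.9, 23.4, 23.5, 0.157, -0.001, -0.005, 0.0], [3.8, 26.8, 19.6, 0.157, -0.001, -0.005, 0.0], [3.7, 29.6, 15.1, 0.157, -0.001, -0.005, 0.0]]
```

{"op": "apply_moves", "data": {"plan": [[4,13,25,0.12,0,-0.005,0],[4,16,23,0.12,0,-0.005,0],[3.5,19,20,0.12,0,-0.005,0],[3.5,21,18,0.12,0,-0.005,0],[3,22,15,0.12,0,-0.005,0],[3,10,6,0.08,0,0,0],[0,0,0,0,0,0,0]]}}

```text
clock: 3.2
tcp_pos: [614.6, -174.8, 105.5]
ee_rot: [0.904, 0.253, -0.089, -0.332]
ft_force: [0.2, 0.0, -0.3]
grip_width: 93.1
```

```bash
cat > g.py <<'E'
from h import *
h=np.array([.505,-.863,0]);p=np.array([.863,.505,0])
z=-np.array([0,0,1])-h;z/=np.linalg.norm(z)
C=np.array([582.5,-136.3,30])
E
python3 - <<'E'
from g import *
s=telemetry.state();print(s['joints'],s['tcp_pos'],R.from_quat(s['ee_rot']).as_matrix())
plan(C-z*80,False,Rt(z,p))
plan(C,False,Rt(z,p),vmax=25)
E
```

```text
[-0.532  0.897  0.88   0.348  1.979 -1.041] [ 614.623 -174.795  105.537] [[ 0.856  0.398 -0.328]
 [ 0.516 -0.651  0.556]
 [ 0.008 -0.646 -0.763]]
n 1 dist [ -1.412 -13.988 -14.723] w [0.083 0.003 0.015]
[[-8.5, 18.1, 3.9, 0.083, 0.003, 0.015, 0.0]]
n 4 dist [-29.981  34.833 -71.294] w [0.083 0.003 0.015]
[[-2.1, 2.9, 20.9, 0.021, 0.001, 0.004, 0.0], [-2.1, 3.3, 20.8, 0.021, 0.001, 0.004, 0.0], [-2.1, 3.7, 20.8, 0.021, 0.001, 0.004, 0.0], [-2.1, 4.2, 20.7, 0.021, 0.001, 0.004, 0.0]]
```

Lateral correction first, then an approach along the fingers.

{"op": "apply_moves", "data": {"plan": [[-5,9,2,0.042,0,0.008,0],[-4,9,2,0.042,0,0.008,0],[0,0,20,0,0,0,0],[0,0,20,0,0,0,0],[0,0,10,0,0,0,0],[0,0,0,0,0,0,0]]}}

```text
clock: 3.95
tcp_pos: [597.7, -152.7, 64.2]
ee_rot: [0.893, 0.248, -0.099, -0.362]
ft_force: [-0.3, -0.1, 0.1]
grip_width: 92.8
```

```bash
python3 - <<'E'
from g import *
s=telemetry.state();print(s['joints'],s['tcp_pos'],R.from_quat(s['ee_rot']).as_matrix())
plan(C,False,Rt(z,p),vmax=25)
cv2.imwrite('pics/w2.png',eyes.snapshot('wrist'))
E
```

```text
[-0.529  0.933  0.934  0.371  1.953 -1.053] [ 597.717 -152.73    64.161] [[ 0.858  0.371 -0.356]
 [ 0.514 -0.615  0.598]
 [ 0.003 -0.696 -0.718]]
n 2 dist [-13.074  12.768 -29.918] w [0.016 0.005 0.009]
[[-2.4, 4.1, 16.9, 0.008, 0.003, 0.005, 0.0], [-2.4, 4.2, 16.8, 0.008, 0.003, 0.005, 0.0]]
```

View pics/w2.png

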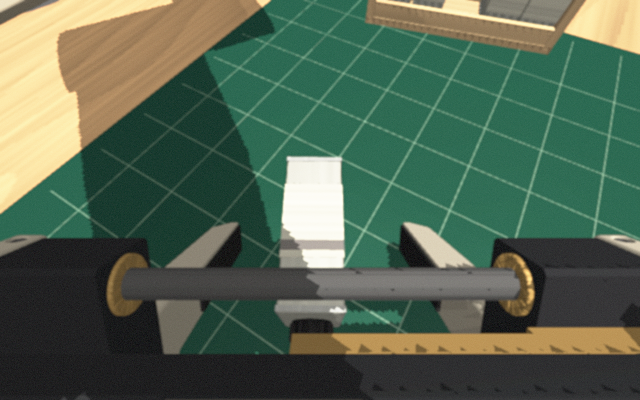

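{"op": "apply_moves", "data": {"plan": [[-2.5,4,14,0.008,0,0.005,0],[-2.5,4,14,0.008,0,0.005,0],[0,0,3,0,0,0,0],[0,0,0,0,0,0,0]]}}

```text
clock: 4.5
tcp_pos: [585.6, -142.1, 35.8]
ee_rot: [0.892, 0.242, -0.102, -0.368]
ft_force: [0.2, -0.2, -1.3]
grip_width: 93.1
```

```bash
python3 - <<'E'
from g import *
s=telemetry.state();print(s['tcp_pos']);plan(C,False,Rt(z,p),vmax=25)
E
```

```text
[ 585.55  -142.144   35.835]
n 1 dist [-0.907  2.182 -1.593] w [ 0.001  0.004 -0.001]
[[0.3, -0.5, 2.8, 0.001, 0.004, -0.001, 0.0]]
```

Good; close.

{"op": "apply_moves", "data": {"plan": [[0,0,2,0,0,0,0.3],[0,0,0,0,0,0,1],[0,0,0,0,0,0,1],[0,0,0,0,0,0,1],[0,0,0,0,0,0,1],[0,0,0,0,0,0,1]]}}

```text
clock: 5.25
tcp_pos: [585.5, -141.5, 35.1]
ee_rot: [0.892, 0.242, -0.101, -0.368]
ft_force: [0.5, 0.3, 1.2]
grip_width: 37.5
```

```bash
python3 - <<'E'
from g import *
s=telemetry.state();print(s['tcp_pos'],s['grip_width'],s['joints']);print(R.from_quat(s['ee_rot']).as_matrix())
E
```

```text
[ 585.513 -141.478   35.126] 37.50389131247075 [-0.527  0.937  0.992  0.373  1.905 -1.062]
[[ 0.862  0.358 -0.359]
 [ 0.506 -0.612  0.607]
 [-0.003 -0.705 -0.709]]
```

{"op": "apply_moves", "data": {"plan": [[0,0,0,0,0,0,1],[0,0,0,0,0,0,1],[0,-7,-7,0,0,0,1],[0,-14,-14,0,0,0,1],[0,-20,-20,0,0,0,1],[0,-20,-20,0,0,0,1],[0,-14,-14,0,0,0,1],[0,0,0,0,0,0,1]]}}

```text
clock: 6.25
tcp_pos: [586.7, -141.7, 151.8]
ee_rot: [0.893, 0.243, -0.099, -0.366]
ft_force: [-0.5, -0.1, -1.4]
grip_width: 34.0
```

```bash
cat >> g.py <<'E'
h2=np.array([np.cos(-.6),np.sin(-.6),0]);p2=np.array([-h2[1],h2[0],0]);z2=(h2-np.array([0,0,1]))/2**.5
E
python3 - <<'E'
from g import *
s=telemetry.state();print(s['tcp_pos'],s['grip_width'],s['joints'])
plan([530,-90,170],False,Rt(z2,p2),claw=1,wmax=.13)
cv2.imwrite('pics/s1.png',eyes.snapshot('side')[130:330,200:520])
E
```

```text
[ 586.7   -141.697  151.779] 33.95907877034114 [-0.527  0.799  0.976  0.397  2.042 -1.001]
n 13 dist [-60.202  54.092  22.463] w [-1.536  0.002 -0.487]
[[-1.9, -5.4, 2.9, -0.118, 0.0, -0.037, 1.0], [-1.7, -5.8, 2.3, -0.118, 0.0, -0.037, 1.0], [-1.5, -6.1, 1.6, -0.118, 0.0, -0.037, 1.0], [-1.2, -6.3, 0.8, -0.118, 0.0, -0.037, 1.0], [-1.0, -6.4, 0.1, -0.118, 0.0, -0.037, 1.0], [-0.7, -6.4, -0.7, -0.118, 0.0, -0.037, 1.0], [-0.5, -6.3, -1.4, -0.118, 0.0, -0.037, 1.0], [-0.3, -6.1, -2.2, -0.118, 0.0, -0.037, 1.0], [-0.0, -5.8, -2.9, -0.118, 0.0, -0.037, 1.0], [0.2, -5.4, -3.5, -0.118, 0.0, -0.037, 1.0], [0.4, -5.0, -4.1, -0.118, 0.0, -0.037, 1.0], [0.5, -4.4, -4.7, -0.118, 0.0, -0.037, 1.0], [0.7, -3.8, -5.2, -0.118, 0.0, -0.037, 1.0]]
```

View pics/s1.png

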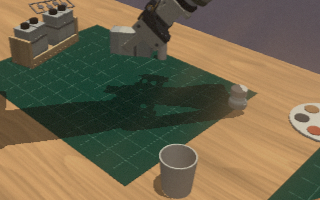

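{"op": "apply_moves", "data": {"plan": [[-2,-5.5,3,-0.118,0,-0.037,1],[-1.5,-6,2.5,-0.118,0,-0.037,1],[-1.5,-6,1.5,-0.118,0,-0.037,1],[-1,-6,1,-0.118,0,-0.037,1],[-1,-6.5,0,-0.118,0,-0.037,1],[-1,-6.5,-1,-0.118,0,-0.037,1],[-0.5,-6.5,-1.5,-0.118,0,-0.037,1],[0,-6,-2,-0.118,0,-0.037,1],[0,-6,-3,-0.118,0,-0.037,1],[0,-5.5,-3.5,-0.118,0,-0.037,1],[0.5,-5,-4,-0.118,0,-0.037,1],[0.5,-4,-5,-0.1,0,-0.03,1],[0,0,0,0,0,0,1]]}}

```text
clock: 7.92
tcp_pos: [516.7, -86.6, 148.2]
ee_rot: [0.844, 0.43, 0.15, 0.284]
ft_force: [0.4, 0.3, -1.3]
grip_width: 33.8
```

```bash
python3 - <<'E'
from g import *
s=telemetry.state();print(s['tcp_pos'],s['grip_width'],s['joints'],R.from_quat(s['ee_rot']).as_matrix())
plan([530,-90,80],False,Rt(z2,p2),claw=1,wmax=.13,vmax=20)
cv2.imwrite('pics/s2.png',cv2.resize(eyes.snapshot('side')[130:330,200:520],None,fx=2.4,fy=2.4))
E
```

```text
[516.714 -86.63  148.241] 33.75295678979101 [-0.043 -0.491  2.349 -0.489  0.773 -0.72 ] [[ 0.585  0.64   0.498]
 [ 0.811 -0.469 -0.35 ]
 [ 0.01   0.608 -0.794]]
n 4 dist [  9.785  -0.974 -63.999] w [-0.131  0.009 -0.025]
[[1.1, -8.1, 14.0, -0.033, 0.002, -0.006, 1.0], [1.1, -8.5, 13.7, -0.033, 0.002, -0.006, 1.0], [1.1, -8.9, 13.4, -0.033, 0.002, -0.006, 1.0], [1.1, -9.4, 13.1, -0.033, 0.002, -0.006, 1.0]]
```

View pics/s2.png

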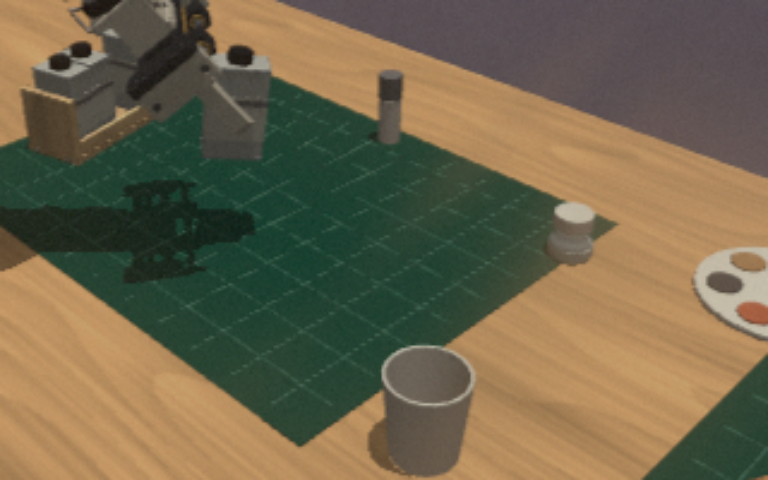

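```bash
python3 - <<'E'
from g import *
plan([560,-105,80],False,Rt(z2,p2),claw=1,wmax=.13,vmax=18)
E
```

```text
n 5 dist [ 38.834 -15.582 -65.127] w [-0.131  0.009 -0.027]
[[1.9, -1.5, 15.3, -0.026, 0.002, -0.005, 1.0], [1.9, -1.9, 15.3, -0.026, 0.002, -0.005, 1.0], [1.8, -2.3, 15.2, -0.026, 0.002, -0.005, 1.0], [1.8, -2.7, 15.1, -0.026, 0.002, -0.005, 1.0], [1.8, -3.0, 15.1, -0.026, 0.002, -0.005, 1.0]]
```

{"op": "apply_moves", "data": {"plan": [[2,-1.5,15,-0.026,0,-0.005,1],[2,-2,15,-0.026,0,-0.005,1],[2,-2.5,15,-0.026,0,-0.005,1],[2,-2.5,15,-0.026,0,-0.005,1],[2,-3,10,-0.026,0,-0.005,1],[0,0,0,0,0,0,1]]}}

```text
clock: 8.72
tcp_pos: [558.9, -105.5, 89.5]
ee_rot: [0.822, 0.424, 0.172, 0.339]
ft_force: [-0.3, 0.5, -1.6]
grip_width: 34.1
```

```bash
python3 - <<'E'
from g import *
s=telemetry.state();print(s['tcp_pos'],s['grip_width'],s['joints'],R.from_quat(s['ee_rot']).as_matrix())
plan([560,-105,55],False,Rt(z2,p2),claw=1,wmax=.13,vmax=10)
cv2.imwrite('pics/s3.png',cv2.resize(eyes.snapshot('side')[130:280,230:400],None,fx=4,fy=4))
E
```

```text
[ 558.931 -105.451   89.503] 34.13108116818507 [-0.034 -0.239  2.348 -0.898  0.523 -0.306] [[ 0.58   0.581  0.571]
 [ 0.814 -0.41  -0.41 ]
 [-0.004  0.703 -0.711]]
n 4 dist [ -2.433   2.846 -30.26 ] w [-0.006  0.016 -0.011]
[[0.3, -6.0, 4.7, -0.002, 0.004, -0.003, 1.0], [0.3, -6.0, 4.7, -0.002, 0.004, -0.003, 1.0], [0.2, -6.0, 4.7, -0.002, 0.004, -0.003, 1.0], [0.2, -6.0, 4.7, -0.002, 0.004, -0.003, 1.0]]
```

View pics/s3.png

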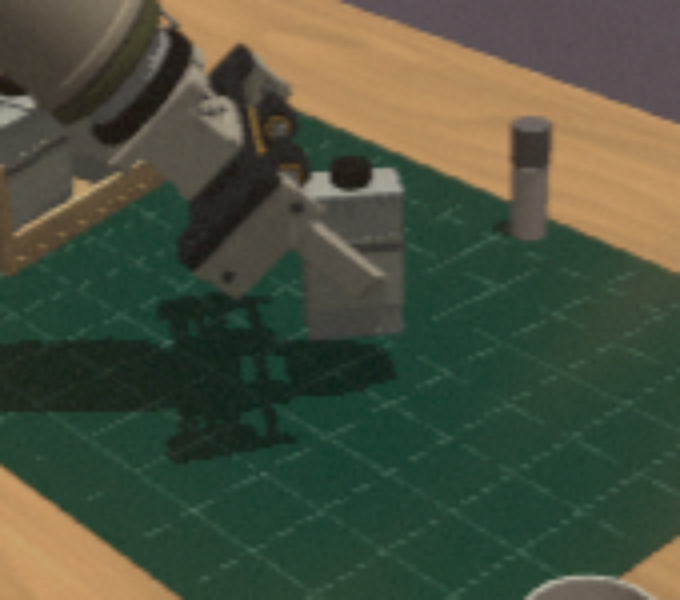

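{"op": "apply_moves", "data": {"plan": [[0,-5,5,0,0.004,-0.003,1],[0,-6,6,0,0.004,-0.003,1],[0,-6,6,0,0.004,-0.003,1],[0,-4,4,0,0,0,1],[0,0,0,0,0,0,1]]}}

```text
clock: 9.4
tcp_pos: [560.4, -106.3, 60.7]
ee_rot: [0.819, 0.429, 0.177, 0.337]
ft_force: [0.5, 0.0, -1.5]
grip_width: 33.6
```

```bash
python3 - <<'E'
from g import *
s=telemetry.state();print(s['tcp_pos'],s['ft_force'],s['joints'],R.from_quat(s['ee_rot']).as_matrix())
plan([560,-105,52],False,Rt(z2,p2),claw=1,wmax=.13,vmax=10)
E
```

```text
[ 560.35 -106.26   60.66] [ 0.496  0.032 -1.503] [-0.046 -0.166  2.355 -1.013  0.455 -0.188] [[ 0.569  0.584  0.579]
 [ 0.822 -0.405 -0.4  ]
 [ 0.001  0.704 -0.71 ]]
n 1 dist [-3.852  3.656 -4.418] w [-0.005  0.003 -0.004]
[[0.8, -6.8, -0.6, -0.005, 0.003, -0.004, 1.0]]
```

{"op": "apply_moves", "data": {"plan": [[0,-1.5,1.5,0,0,0,1],[0,-1.5,1.5,0,0,0,1],[0,0,0,0,0,0,1]]}}

```text
clock: 9.78
tcp_pos: [560.7, -106.1, 56.6]
ee_rot: [0.819, 0.429, 0.177, 0.337]
ft_force: [-0.1, -0.6, -0.8]
grip_width: 33.8
```

{"op": "apply_moves", "data": {"plan": [[0,-1,1,0,0,0,1],[0,0,0,0,0,0,1]]}}

```text
clock: 10.02
tcp_pos: [560.9, -106.0, 55.4]
ee_rot: [0.819, 0.429, 0.178, 0.337]
ft_force: [0.1, 0.7, -2.3]
grip_width: 34.0
```

{"op": "apply_moves", "data": {"plan": [[0,-1,1,0,0,0,1],[0,-0.5,0.5,0,0,0,1]]}}

```text
clock: 10.28
tcp_pos: [561.1, -106.0, 53.4]
ee_rot: [0.819, 0.429, 0.178, 0.337]
ft_force: [-0.1, -0.4, -0.7]
grip_width: 33.6
```

{"op": "apply_moves", "data": {"plan": [[0,-0.7,0.7,0,0,0,1],[0,0,0,0,0,0,1]]}}

```text
clock: 10.52
tcp_pos: [561.8, -106.1, 53.4]
ee_rot: [0.819, 0.429, 0.178, 0.338]
ft_force: [0.4, 1.3, -1.3]
grip_width: 33.8
```

{"op": "apply_moves", "data": {"plan": [[0,-0.7,0.7,0,0,0,1],[0,0,0,0,0,0,1]]}}

```text
clock: 10.78
tcp_pos: [562.5, -106.2, 53.3]
ee_rot: [0.818, 0.429, 0.179, 0.338]
ft_force: [-0.5, -0.8, -1.9]
grip_width: 33.4
```

```bash
python3 - <<'E'
from g import *
s=telemetry.state();print(s['tcp_pos'],s['joints'],R.from_quat(s['ee_rot']).as_matrix())
cv2.imwrite('pics/s4.png',cv2.resize(eyes.snapshot('side')[150:250,260:380],None,fx=6,fy=6))
E
```

```text
[ 562.521 -106.214   53.286] [-0.046 -0.138  2.352 -1.067  0.441 -0.13 ] [[ 0.568  0.581  0.583]
 [ 0.823 -0.403 -0.4  ]
 [ 0.002  0.707 -0.707]]
```

View pics/s4.png

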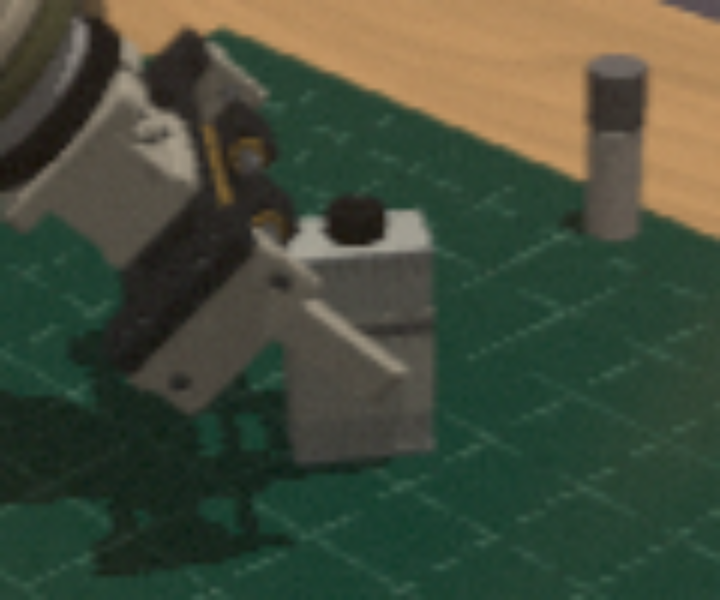

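{"op": "apply_moves", "data": {"plan": [[0,4,4,0,0,0,1],[0,5,5,0,0,0,1],[0,5,5,0,0,0,1],[0,5,5,0,0,0,1],[0,5,5,0,0,0,1],[0,0,0,0,0,0,1]]}}

```text
clock: 11.58
tcp_pos: [592.7, -127.0, 53.2]
ee_rot: [0.818, 0.429, 0.179, 0.338]
ft_force: [1.4, -1.1, 1.9]
grip_width: 33.6
```

```bash
python3 - <<'E'
from g import *
s=telemetry.state();print(s['tcp_pos'],s['joints'],R.from_quat(s['ee_rot']).as_matrix(),s['ft_force'])
E
```

```text
[ 592.715 -126.973   53.228] [-0.096 -0.051  2.273 -1.069  0.401 -0.161] [[ 0.568  0.581  0.583]
 [ 0.823 -0.404 -0.4  ]
 [ 0.003  0.707 -0.707]] [ 1.354 -1.145  1.934]
```

{"op": "apply_moves", "data": {"plan": [[0,0,0,0,0,0,1]]}}

```text
clock: 11.7
tcp_pos: [592.8, -127.1, 53.2]
ee_rot: [0.818, 0.429, 0.179, 0.338]
ft_force: [-2.0, 1.9, 1.4]
grip_width: 34.0
```

{"op": "apply_moves", "data": {"plan": [[0,-0.7,0.7,0,0,0,1],[0,0,0,0,0,0,1]]}}

```text
clock: 11.95
tcp_pos: [593.2, -127.1, 53.2]
ee_rot: [0.818, 0.429, 0.179, 0.339]
ft_force: [0.1, -0.8, -1.2]
grip_width: 34.0
```

{"op": "apply_moves", "data": {"plan": [[0,-0.7,0.7,0,0,0,1],[0,0,0,0,0,0,1]]}}

```text
clock: 12.2
tcp_pos: [593.6, -127.1, 53.1]
ee_rot: [0.818, 0.429, 0.18, 0.339]
ft_force: [0.4, -0.8, 0.5]
grip_width: 34.0
```

{"op": "apply_moves", "data": {"plan": [[0,0,0,0,0,0,0.6],[0,0,0,0,0,0,0.5],[0,0,0,0,0,0,0.2],[0,0,0,0,0,0,0],[0,0,0,0,0,0,0],[0,0,0,0,0,0,0]]}}

```text
clock: 12.95
tcp_pos: [592.8, -126.8, 52.2]
ee_rot: [0.818, 0.429, 0.179, 0.339]
ft_force: [-0.1, 0.3, 0.1]
grip_width: 82.2
```

```bash
python3 - <<'E'
from g import *
s=telemetry.state();print(s['tcp_pos'],s['joints'],s['grip_width'])
cv2.imwrite('pics/s5.png',cv2.resize(eyes.snapshot('side')[150:250,260:380],None,fx=6,fy=6))
E
```

```text
[ 592.835 -126.791   52.19 ] [-0.095 -0.048  2.273 -1.08   0.4   -0.149] 82.2199628736469
```

View pics/s5.png

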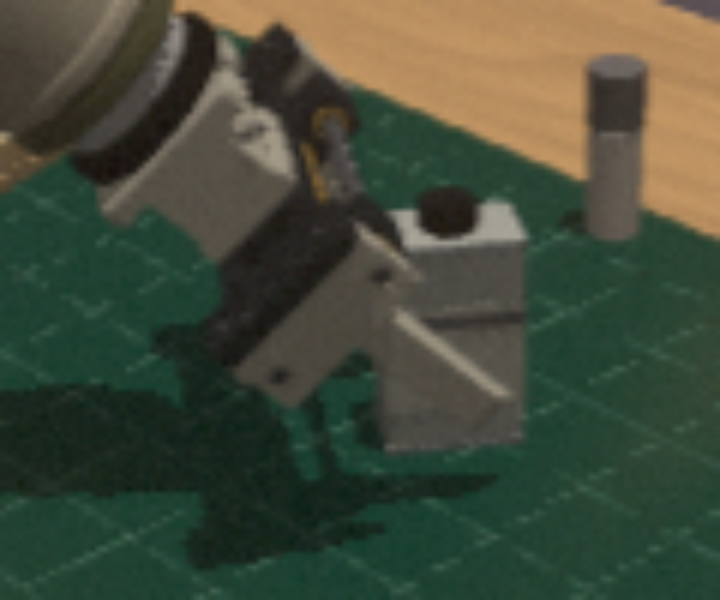

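{"op": "apply_moves", "data": {"plan": [[0,0,-8,0,0,0,0],[0,0,-15,0,0,0,0],[0,0,-20,0,0,0,0],[0,0,-20,0,0,0,0],[0,0,-20,0,0,0,0],[0,-10,-20,0,0,0,0],[0,-15,-20,0,0,0,0],[0,-15,-15,0,0,0,0],[0,-15,-15,0,0,0,0],[0,0,0,0,0,0,0]]}}

```text
clock: 14.25
tcp_pos: [483.1, -33.1, 130.9]
ee_rot: [0.821, 0.427, 0.174, 0.337]
ft_force: [0.1, -0.1, 0.1]
grip_width: 93.1
```

```bash
python3 - <<'E'
from g import *
s=telemetry.state();print(s['tcp_pos'],s['joints'],s['grip_width'])
T=eyes.snapshot('top');S=eyes.snapshot('side')
cv2.imwrite('pics/t6f.png',T);cv2.imwrite('pics/s6f.png',S)
cv2.imwrite('pics/t6.png',cv2.resize(T[160:290,270:400],None,fx=4,fy=4));cv2.imwrite('pics/s6.png',cv2.resize(S[120:270,220:380],None,fx=4,fy=4))
E
```

```text
[483.134 -33.135 130.899] [ 0.2   -0.584  2.498 -0.786  0.804 -0.32 ] 93.14380273316027
```

View pics/t6.png

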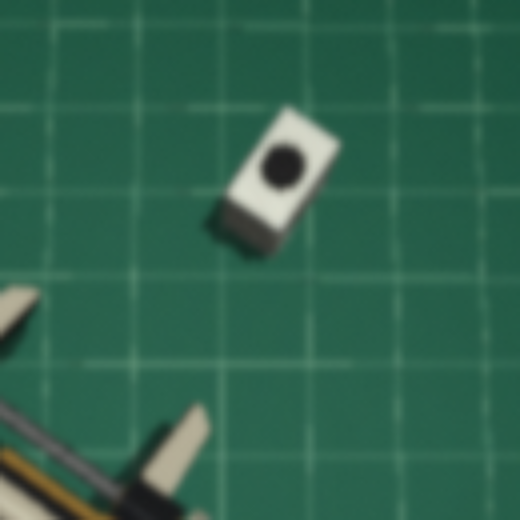

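View pics/s6.png

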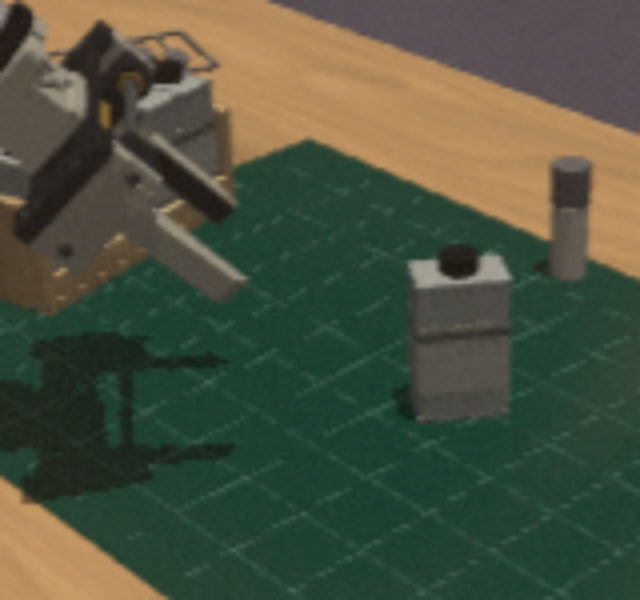

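```bash
cat >> g.py <<'E'
def tinpose(T,box,ztop):
    x0,y0,x1,y1=box
    g=cv2.cvtColor(T,cv2.COLOR_BGR2GRAY);hsv=cv2.cvtColor(T,cv2.COLOR_BGR2HSV)
    k=np.zeros_like(g);k[y0:y1,x0:x1]=1
    m=((hsv[...,1]<80)&(hsv[...,2]>150)).astype(np.uint8)*k
    cn=max(cv2.findContours(m,cv2.RETR_EXTERNAL,cv2.CHAIN_APPROX_NONE)[0],key=cv2.contourArea)
    q=np.array([onz('top',*x[0],ztop)[:2] for x in cn],np.float32);r=cv2.minAreaRect(q)
    return r,cv2.boundingRect(cn)
E
python3 - <<'E'
from g import *
T=cv2.imread('pics/t6f.png')
print(tinpose(T,(320,180,365,230),95))
print('cap',onz('top',341,201.75,107),'tri',tri(ray('top',341,201.75),ray('side',220+459/4,120+256/4)))
E
```

```text
(((599.0706787109375, -131.0280303955078), (34.86282730102539, 56.96957778930664), 55.21324157714844), (327, 187, 27, 30))
cap [ 596.14  -131.746  107.   ] tri [ 596.55  -131.818  104.802]
```

```bash
python3 - <<'E'
from g import *
plan([597.5,-131.4,190],False,Rt([0,0,-1],[np.cos(-.605),np.sin(-.605),0]),wmax=.12)
E
```

```text
n 15 dist [114.214 -97.369  65.425] w [ 0.611 -0.604  1.477]
[[-0.9, 10.2, 3.9, 0.041, -0.04, 0.098, 0.0], [0.2, 10.3, 3.5, 0.041, -0.04, 0.098, 0.0], [1.4, 10.4, 3.0, 0.041, -0.04, 0.098, 0.0], [2.5, 10.3, 2.5, 0.041, -0.04, 0.098, 0.0], [3.6, 10.1, 2.0, 0.041, -0.04, 0.098, 0.0], [4.7, 9.8, 1.4, 0.041, -0.04, 0.098, 0.0], [5.6, 9.3, 0.8, 0.041, -0.04, 0.098, 0.0], [6.5, 8.7, 0.2, 0.041, -0.04, 0.098, 0.0], [7.4, 8.0, -0.4, 0.041, -0.04, 0.098, 0.0], [8.1, 7.2, -1.0, 0.041, -0.04, 0.098, 0.0], [8.7, 6.4, -1.7, 0.041, -0.04, 0.098, 0.0], [9.2, 5.4, -2.3, 0.041, -0.04, 0.098, 0.0], [9.6, 4.4, -2.8, 0.041, -0.04, 0.098, 0.0], [9.8, 3.3, -3.4, 0.041, -0.04, 0.098, 0.0], [10.0, 2.2, -3.9, 0.041, -0.04, 0.098, 0.0]]
```

{"op": "apply_moves", "data": {"plan": [[0,12,-8,0,0,0,0],[0,12,-8,0,0,0,0],[0,10,4,0.041,-0.04,0.098,0],[0,10,3.5,0.041,-0.04,0.098,0],[1.5,10,3,0.041,-0.04,0.098,0],[2.5,10,2.5,0.041,-0.04,0.098,0],[3.5,10,2,0.041,-0.04,0.098,0],[4.5,10,1.5,0.041,-0.04,0.098,0],[5.5,9,1,0.041,-0.04,0.098,0],[6.5,8.5,0,0.041,-0.04,0.098,0],[7.5,8,0,0.041,-0.04,0.098,0],[8,7,-1,0.041,-0.04,0.098,0],[8.5,6,-1.5,0.041,-0.04,0.098,0],[9,5,-2,0.041,-0.04,0.098,0],[9.5,4,-3,0.041,-0.04,0.098,0],[0,0,0,0,0,0,0]]}}

```text
clock: 16.35
tcp_pos: [586.8, -138.2, 203.9]
ee_rot: [0.974, -0.223, 0.015, 0.039]
ft_force: [0.2, -0.6, 0.2]
grip_width: 92.9
```

```bash
cat > a.py <<'E'
from g import *
import sys
x,y,z,az,claw=map(float,sys.argv[1:6])
s=telemetry.state();print(s['clock'],s['tcp_pos'],s['joints'],s['ft_force'],s['grip_width'])
plan([x,y,z],False,Rt([0,0,-1],[np.cos(az),np.sin(az),0]),wmax=.12,vmax=float(sys.argv[6]) if len(sys.argv)>6 else 50,claw=claw)
E
python3 a.py 597.5 -131.4 190 -.605 0
```

```text
16.35 [ 586.786 -138.228  203.874] [-0.271  0.132  1.562 -0.078  1.414  0.189] [ 0.184 -0.561  0.19 ] 92.9421329326757
n 2 dist [10.714  6.828 -7.874] w [ 0.066 -0.053  0.155]
[[3.2, -5.7, 3.7, 0.033, -0.026, 0.078, 0.0], [2.8, -5.8, 3.8, 0.033, -0.026, 0.078, 0.0]]
```

{"op": "apply_moves", "data": {"plan": [[3,-6,4,0.033,-0.026,0.078,0],[3,-6,4,0.033,-0.026,0.078,0],[0,0,0,0,0,0,0]]}}

```text
clock: 16.73
tcp_pos: [596.4, -131.5, 192.8]
ee_rot: [0.955, -0.297, -0.0, 0.0]
ft_force: [-0.1, 0.1, -0.3]
grip_width: 93.1
```

```bash
python3 a.py 597.5 -131.4 190 -.605 0; python3 - <<'E'
from g import *
s=telemetry.state();cv2.imwrite('pics/w7.png',eyes.snapshot('wrist'))
print(proj('wrist',[597.5,-131.4,95],s))
E
```

```text
16.725 [ 596.442 -131.477  192.848] [-0.301  0.188  1.518 -0.001  1.437  0.303] [-0.147  0.074 -0.295] 93.11488184509355
n 1 dist [1.058 0.077 3.152] w [0.001 0.001 0.001]
[[0.8, -0.7, -3.2, 0.001, 0.001, 0.001, 0.0]]
(np.float64(321.5092674759093), np.float64(201.63985770594044))
```

View pics/w7.png

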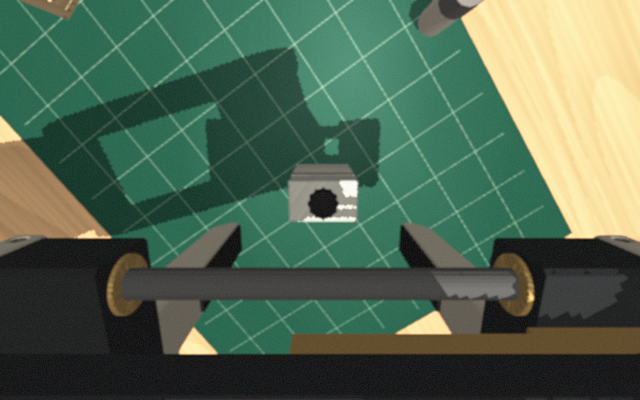

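{"op": "apply_moves", "data": {"plan": [[1,-0.5,12,0,0,0,0],[0.5,0,22,0,0,0,0],[0,0,25,0,0,0,0],[0,0,22,0,0,0,0],[0,0,12,0,0,0,0],[0,0,0,0,0,0,0]]}}

```text
clock: 17.52
tcp_pos: [596.2, -130.5, 94.8]
ee_rot: [0.957, -0.291, 0.0, 0.003]
ft_force: [-0.0, 0.2, 0.5]
grip_width: 92.8
```

```bash
python3 a.py 597.5 -131.4 72 -.605 0
```

```text
17.525 [ 596.245 -130.505   94.825] [-0.296  0.272  1.606 -0.006  1.262  0.295] [-0.016  0.157  0.492] 92.76352720871365
n 1 dist [  1.255  -0.895 -16.825] w [ 0.005 -0.002  0.015]
[[1.5, -0.0, 16.8, 0.005, -0.002, 0.015, 0.0]]
```

{"op": "apply_moves", "data": {"plan": [[1,0,8,0.003,0,0.008,0],[0.5,0,7,0.002,0,0.007,0],[0,0,0,0,0,0,0.2],[0,0,0,0,0,0,1],[0,0,0,0,0,0,1],[0,0,0,0,0,0,1],[0,0,0,0,0,0,1]]}}

```text
clock: 18.4
tcp_pos: [599.5, -132.1, 82.0]
ee_rot: [0.955, -0.298, 0.004, 0.0]
ft_force: [0.5, 0.6, -2.2]
grip_width: 55.5
```

```bash
python3 a.py 597.5 -131.4 72 -.605 1
```

```text
18.4 [ 599.53  -132.107   81.99 ] [-0.3    0.29   1.61  -0.001  1.234  0.305] [ 0.54   0.583 -2.177] 55.528741737710945
n 1 dist [-2.03   0.707 -3.99 ] w [-0.002 -0.007  0.   ]
[[-2.1, 0.6, 4.0, -0.002, -0.007, 0.0, 1.0]]
```

{"op": "apply_moves", "data": {"plan": [[0,0,-8,0,0,0,1],[0,0,-20,0,0,0,1],[0,0,-30,0,0,0,1],[0,0,-35,0,0,0,1],[0,0,-35,0,0,0,1],[0,0,-20,0,0,0,1],[0,0,0,0,0,0,1]]}}

```text
clock: 19.27
tcp_pos: [599.0, -131.8, 242.9]
ee_rot: [0.955, -0.298, 0.006, 0.0]
ft_force: [0.6, 0.1, -1.8]
grip_width: 55.5
```

```bash
python3 a.py 573.6 207 230 -1.334 1 28
```

```text
19.275 [ 598.971 -131.811  242.928] [-0.3    0.155  1.463 -0.001  1.511  0.305] [ 0.585  0.056 -1.815] 55.54568365300221
n 13 dist [-25.371 338.811  -6.928] w [-0.007 -0.011  0.729]
[[-16.4, -20.3, 0.4, -0.001, -0.001, 0.056, 1.0], [-17.5, -19.4, 0.4, -0.001, -0.001, 0.056, 1.0], [-18.6, -18.4, 0.4, -0.001, -0.001, 0.056, 1.0], [-19.6, -17.3, 0.4, -0.001, -0.001, 0.056, 1.0], [-20.5, -16.2, 0.4, -0.001, -0.001, 0.056, 1.0], [-21.4, -15.0, 0.4, -0.001, -0.001, 0.056, 1.0], [-22.2, -13.8, 0.4, -0.001, -0.001, 0.056, 1.0], [-23.0, -12.5, 0.4, -0.001, -0.001, 0.056, 1.0], [-23.6, -11.2, 0.5, -0.001, -0.001, 0.056, 1.0], [-24.2, -9.8, 0.5, -0.001, -0.001, 0.056, 1.0], [-24.7, -8.5, 0.5, -0.001, -0.001, 0.056, 1.0], [-25.2, -7.1, 0.5, -0.001, -0.001, 0.056, 1.0], [-25.5, -5.7, 0.5, -0.001, -0.001, 0.056, 1.0]]
```

{"op": "apply_moves", "data": {"plan": [[-16,-20,0,0,0,0.056,1],[-17.5,-19,0,0,0,0.056,1],[-18.5,-18,0,0,0,0.056,1],[-19.5,-17,0,0,0,0.056,1],[-20.5,-16,0,0,0,0.056,1],[-21,-15,0,0,0,0.056,1],[-22,-14,0,0,0,0.056,1],[-23,-12.5,0,0,0,0.056,1],[-23.5,-11,0,0,0,0.056,1],[0,0,0,0,0,0.056,1],[0,0,0,0,0,0,1]]}}

```text
clock: 20.65
tcp_pos: [577.3, 108.2, 234.1]
ee_rot: [0.83, -0.558, 0.001, 0.002]
ft_force: [-0.5, 0.1, -1.7]
grip_width: 55.8
```

```bash
python3 a.py 573.6 207 230 -1.334 1 28;python3 - <<'E'
from g import *
cv2.imwrite('pics/w8.png',eyes.snapshot('wrist'))
E
```

```text
20.65 [577.331 108.162 234.105] [ 0.101  0.101  1.537 -0.004  1.503  1.284] [-0.493  0.072 -1.656] 55.82873052033787
n 4 dist [-3.731 98.838  1.895] w [ 0.001 -0.004  0.15 ]
[[-23.2, -8.5, -0.6, 0.0, -0.001, 0.038, 1.0], [-23.5, -7.6, -0.6, 0.0, -0.001, 0.038, 1.0], [-23.8, -6.7, -0.5, 0.0, -0.001, 0.038, 1.0], [-24.0, -5.8, -0.5, 0.0, -0.001, 0.038, 1.0]]
```

View pics/w8.png

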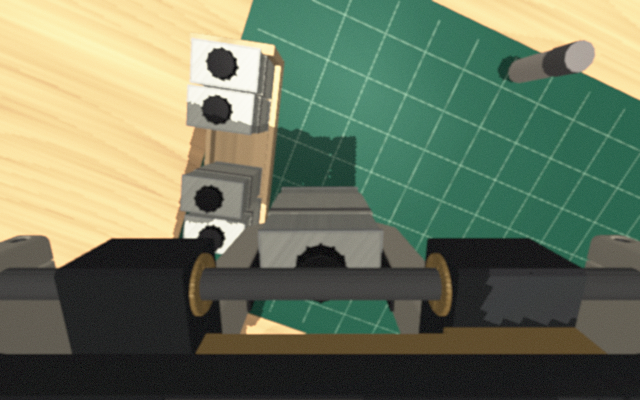

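```bash
python3 - <<'E'
from g import *
s=telemetry.state();im=cv2.imread('pics/w8.png');g=cv2.cvtColor(im,cv2.COLOR_BGR2GRAY)
m=(g<45).astype(np.uint8);k=np.zeros_like(m);k[40:235,195:240]=1;m*=k
n,l,st,c=cv2.connectedComponentsWithStats(m)
for i in range(1,n):
    if st[i,4]>150: print(st[i],c[i],onz('wrist',*c[i],114,st=s))
Rm=R.from_quat(s['ee_rot']).as_matrix()
def tool(u,v,z): return Rm.T@(onz('wrist',u,v,z,st=s)-s['tcp_pos'])
print('held top edge',tool(272,229,247),tool(370,229,247), 'bottom lower edge',tool(281,188,152),tool(357,187,152))
cv2.imwrite('pics/w8c.png',cv2.resize(im[20:290,160:400],None,fx=2.2,fy=2.2,interpolation=cv2.INTER_CUBIC)[:590])
E
```

```text
[204  99  27  25 191] [218.105 115.681] [609.406 212.502 114.   ]
[195 186  28  26 520] [208.54  198.419] [537.721 198.845 114.   ]
held top edge [-21.351 -18.125 -13.072] [ 22.852 -18.037 -12.892] bottom lower edge [-29.347 -15.8    81.9  ] [ 28.278 -16.492  82.133]
```

View pics/w8c.png

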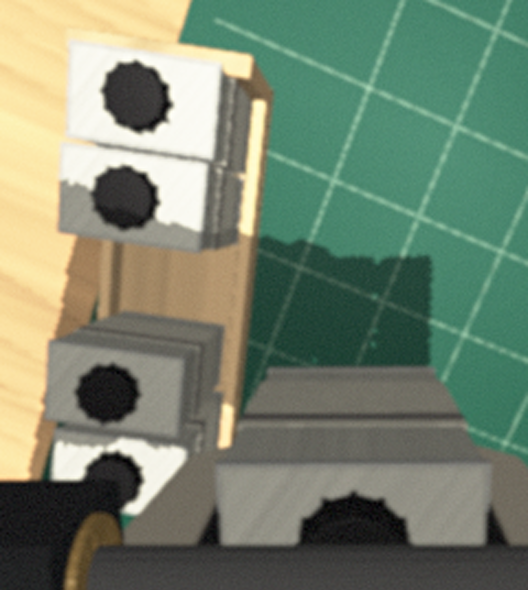

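```bash
python3 - <<'E'
from g import *
s=telemetry.state()
f=lambda x,y,z:onz('wrist',160+x/2.2,20+y/2.2,z,st=s)
u=np.array([.972,.2344]);v=np.array([-.2344,.972]);o=np.array([573.7,208])
def pr(n,p):print(n,p,'rack',(p[:2]-o)@u,(p[:2]-o)@v)
pr('a',f(136,96,114));pr('b',f(125,197,114));pr('c',f(107,393,114))
for n,x,y in (('bnearL',60,231),('bnearR',205,250),('bfarR',212,162),('bfarL',62,144),('cfarL',50,342),('cfarR',187,357),('cnL',48,422),('cnR',183,437)): pr(n,f(x,y,104))
for n,x,y,z in (('railR up',262,98,27),('railR lo',226,445,27),('railin',217,445,27),('board far L',66,28,80),('board far R',254,57,80)):pr(n,f(x,y,z))
T=cv2.imread('pics/top0.png')
for p in ((169.3,175.7),(171.3,192.75),(176.6,229.9),(182,247.9)): pr('top',onz('top',*p,116))
E
```

```text
a [649.254 221.94  114.   ] rack 76.70640728179094 -4.160305327802501
b [613.729 214.982 114.   ] rack 40.54502675578156 -2.5960271484625896
c [537.561 198.706 114.   ] rack -37.30558787455439 -0.5627801896452064
bnearL [590.587 238.106 104.   ] rack 23.47094787205283 25.30422253506248
bnearR [605.318 182.333 104.   ] rack 24.716068098307574 -32.35934630270074
bfarR [638.057 190.798 104.   ] rack 58.522507189405914 -31.8053870427395
bfarL [622.456 246.494 104.   ] rack 56.41345323829673 25.987579577724446
cfarL [545.778 229.468 104.   ] rack -22.108042452707995 27.411657522890025
cfarR [561.124 174.949 104.   ] rack -19.970850306878987 -29.1772892659785
cnL [511.961 220.734 104.   ] rack -57.02560103097925 26.84874049633413
cnR [527.235 165.274 104.   ] rack -55.178684110909984 -30.638763487635046
railR up [675.262 194.384  27.   ] rack 95.52655310777277 -37.0411238994097
railR lo [500.245 150.882  27.   ] rack -84.78652450491691 -38.300857933382964
railin [498.373 155.491  27.   ] rack -85.52633541265918 -33.38238025970414
board far L [664.39  267.375  80.   ] rack 102.06780925329173 36.45510873153292
board far R [682.991 193.483  80.   ] rack 102.82790072129549 -39.728518090392384
top [647.574 221.33  116.   ] rack 74.92970360240206 -4.359365492360867
top [611.683 214.598 116.   ] rack 38.465866248294034 -2.4900393923471755
top [535.467 198.427 116.   ] rack -39.406802248609374 -0.3433736711641803
top [499.49  185.202 116.   ] rack -77.47589781598536 -4.764897460617479
```

```bash
python3 a.py 575.6 207.1 228 -1.326 1 25
```

```text
20.7 [577.295 108.079 234.038] [ 0.1    0.101  1.537 -0.004  1.503  1.284] [-1.488 -0.185 -1.139] 56.03743186525271
n 4 dist [-1.695 99.021 -0.038] w [ 0.001 -0.004  0.143]
[[-23.1, -9.0, -0.1, 0.0, -0.001, 0.036, 1.0], [-23.4, -8.1, -0.1, 0.0, -0.001, 0.036, 1.0], [-23.7, -7.3, -0.0, 0.0, -0.001, 0.036, 1.0], [-23.9, -6.4, -0.0, 0.0, -0.001, 0.036, 1.0]]
```

{"op": "apply_moves", "data": {"plan": [[-15,-6,0,0,-0.001,0.03,1],[-20,-7,0,0,-0.001,0.035,1],[-20,-7,0,0,-0.001,0.035,1],[-20,-6,0,0,-0.001,0.03,1],[-10,-3,0,0,0,0.013,1],[0,0,0,0,0,0,1]]}}

```text
clock: 21.45
tcp_pos: [577.2, 197.2, 231.9]
ee_rot: [0.788, -0.616, -0.001, 0.002]
ft_force: [-0.0, -0.2, -1.5]
grip_width: 55.8
```

```bash
python3 a.py 575.6 207.1 228 -1.326 1 25
```

```text
21.45 [577.156 197.151 231.943] [ 0.245  0.166  1.47  -0.001  1.509  1.573] [-0.034 -0.246 -1.451] 55.75723544391583
n 1 dist [-1.556  9.949  2.057] w [ 0.004 -0.001 -0.001]
[[-10.0, -0.9, -2.1, 0.004, -0.001, -0.001, 1.0]]
```

{"op": "apply_moves", "data": {"plan": [[-5,-0.5,0,0.004,0,0,1],[-4.5,-0.5,5,0,0,0,1],[0,0,10,0,0,0,1],[0,0,8,0,0,0,1],[0,0,0,0,0,0,1]]}}

```text
clock: 22.08
tcp_pos: [575.6, 205.0, 206.4]
ee_rot: [0.788, -0.616, 0.0, 0.001]
ft_force: [-0.4, -0.2, -1.4]
grip_width: 56.3
```

```bash
python3 a.py 575.6 207.1 180 -1.326 1 25;python3 - <<'E'
from g import *
cv2.imwrite('pics/w9.png',eyes.snapshot('wrist'))
S=eyes.snapshot('side');T=eyes.snapshot('top')
cv2.imwrite('pics/s9.png',np.hstack([cv2.resize(S[80:210,190:310],(480,520)),cv2.resize(T[150:280,140:230],(300,520))[:, :300]]))
E
```

```text
22.075 [575.561 204.967 206.365] [ 0.259  0.18   1.502 -0.001  1.461  1.587] [-0.441 -0.191 -1.406] 56.33228667650543
n 1 dist [  0.039   2.133 -20.365] w [ 0.001 -0.001 -0.002]
[[-2.1, -0.6, 20.4, 0.001, -0.001, -0.002, 1.0]]
```

View pics/w9.png

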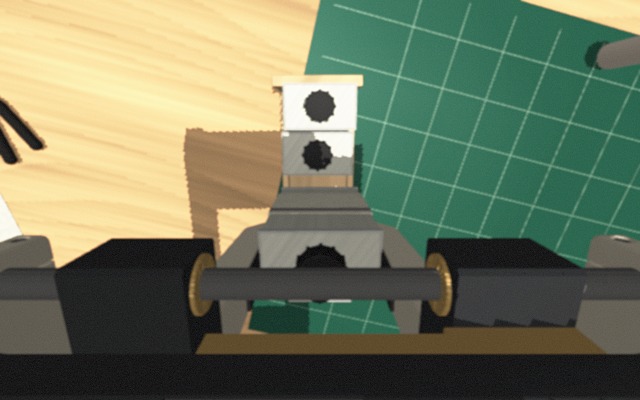

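View pics/s9.png

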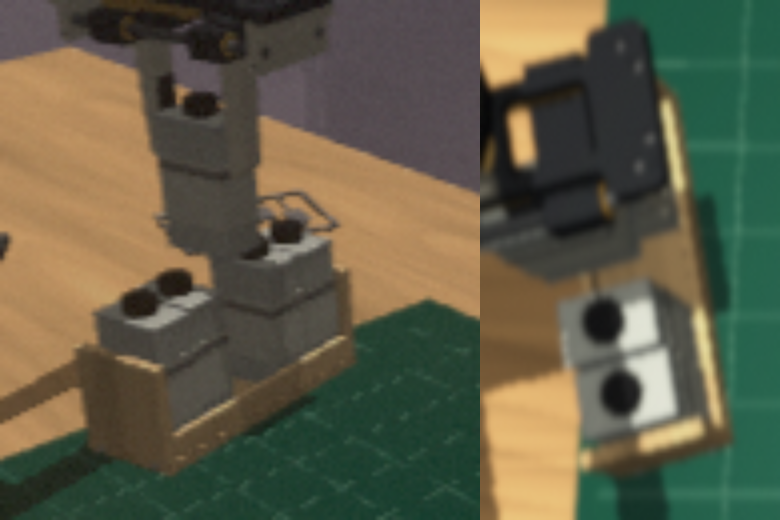

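```bash
python3 - <<'E'
from g import *
s=telemetry.state();Rm=R.from_quat(s['ee_rot']).as_matrix()
t=lambda u,v,z: Rm.T@(onz('wrist',u,v,z,st=s)-s['tcp_pos'])
print('b near',t(283,174,104),t(353,175,104),'tin bottom',t(279,188,124.4),t(360,188,124.4))
for n,u,v in(('a',319.5,105),('b',317.5,154)):print(n,t(u,v,114))
print('rails',t(283,190,27),t(353,190,27),t(362,80,80),t(273,80,80))
E
```

```text
b near [-30.122 -22.738 103.878] [ 27.54  -21.857 103.944] tin bottom [-30.955 -15.5    83.47 ] [ 30.897 -15.448  83.542]
a [  0.014 -76.74   93.966]
b [ -1.582 -40.215  93.929]
rails [-40.284   8.548 180.836] [ 36.448   8.611 180.925] [ 35.668 -98.438 128.029] [-39.098 -98.484 127.942]
```

{"op": "apply_moves", "data": {"plan": [[-2,0,4,0,0,0,1],[0,0,10,0,0,0,1],[0,0,12,0,0,0,1],[0,0,12,0,0,0,1],[0,0,6,0,0,0,1],[0,0,0,0,0,0,1]]}}

```text
clock: 22.98
tcp_pos: [575.6, 207.2, 160.3]
ee_rot: [0.788, -0.616, 0.001, 0.0]
ft_force: [0.1, -0.2, -1.7]
grip_width: 55.7
```

```bash
python3 a.py 575.6 207.1 100 -1.326 1 25;python3 - <<'E'
from g import *
S=eyes.snapshot('side');T=eyes.snapshot('top')
cv2.imwrite('pics/s10.png',np.hstack([cv2.resize(S[80:210,190:310],(480,520)),cv2.resize(T[150:280,140:230],(300,520))[:, :300]]))
E
```

```text
22.975 [575.588 207.188 160.272] [ 0.262  0.213  1.55  -0.001  1.378  1.59 ] [ 0.113 -0.191 -1.748] 55.6856560406924
n 3 dist [  0.012  -0.088 -54.272] w [-0.    -0.001 -0.002]
[[0.0, 0.0, 18.1, -0.0, -0.0, -0.001, 1.0], [0.0, 0.0, 18.1, -0.0, -0.0, -0.001, 1.0], [0.0, 0.0, 18.1, -0.0, -0.0, -0.001, 1.0]]
```

View pics/s10.png

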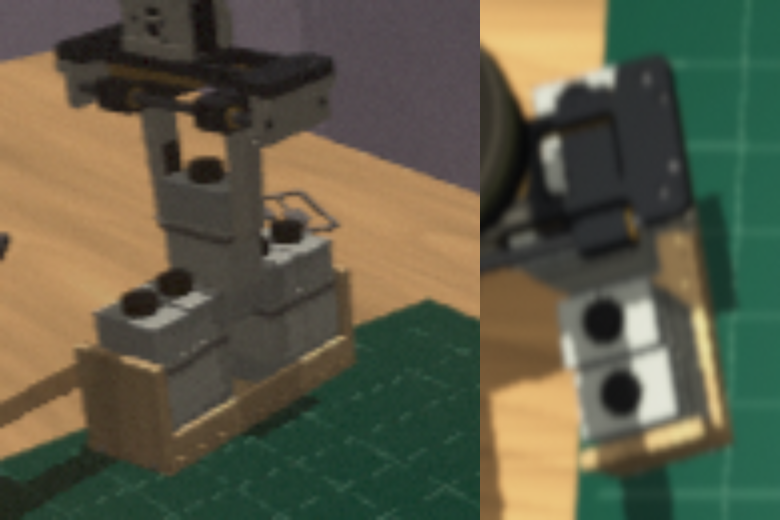

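The tin's bottom is already about 26 mm inside the gap, with neighbours undisturbed. Continue down.

{"op": "apply_moves", "data": {"plan": [[0,0,7,0,0,0,1],[0,0,10,0,0,0,1],[0,0,12,0,0,0,1],[0,0,12,0,0,0,1],[0,0,8,0,0,0,1],[0,0,3,0,0,0,1],[0,0,0,0,0,0,1]]}}

```text
clock: 23.95
tcp_pos: [576.3, 207.3, 105.6]
ee_rot: [0.788, -0.616, 0.001, -0.0]
ft_force: [0.1, 0.5, -1.6]
grip_width: 55.9
```

```bash
python3 a.py 575.6 207.1 86 -1.326 1 25
```

```text
23.95 [576.267 207.288 105.628] [ 0.262  0.265  1.594 -0.001  1.281  1.59 ] [ 0.119  0.511 -1.603] 55.91182685010854
n 1 dist [ -0.667  -0.188 -13.628] w [-0.002 -0.001 -0.002]
[[0.0, 0.7, 13.6, -0.002, -0.001, -0.002, 1.0]]
```

{"op": "apply_moves", "data": {"plan": [[0,0.5,5,-0.002,0,0,1],[0,0,5,0,0,0,1],[0,0,2,0,0,0,1],[0,0,0,0,0,0,1]]}}

```text
clock: 24.45
tcp_pos: [576.4, 207.3, 93.8]
ee_rot: [0.788, -0.616, 0.001, -0.0]
ft_force: [0.0, 0.0, -0.9]
grip_width: 55.9
```

{"op": "apply_moves", "data": {"plan": [[0,0,1,0,0,0,1],[0,0,0,0,0,0,1]]}}

```text
clock: 24.7
tcp_pos: [576.6, 207.4, 93.0]
ee_rot: [0.788, -0.616, 0.001, -0.0]
ft_force: [-0.7, -0.2, -1.3]
grip_width: 55.9
```

{"op": "apply_moves", "data": {"plan": [[0,0,0.7,0,0,0,1],[0,0,0,0,0,0,1]]}}

```text
clock: 24.95
tcp_pos: [576.8, 207.4, 92.5]
ee_rot: [0.788, -0.616, 0.001, -0.001]
ft_force: [0.3, -0.7, -1.5]
grip_width: 56.1
```

{"op": "apply_moves", "data": {"plan": [[0,-1.5,0,0,0,0,1],[0,-1.5,0,0,0,0,1],[0,-1,0,0,0,0,1],[0,0,0,0,0,0,1]]}}

```text
clock: 25.45
tcp_pos: [580.8, 208.4, 92.6]
ee_rot: [0.788, -0.616, 0.001, -0.0]
ft_force: [0.8, -0.2, -1.7]
grip_width: 55.7
```

{"op": "apply_moves", "data": {"plan": [[0,-1,0,0,0,0,1],[0,0,0,0,0,0,1]]}}

```text
clock: 25.7
tcp_pos: [581.6, 208.6, 92.4]
ee_rot: [0.788, -0.616, 0.001, -0.0]
ft_force: [-0.3, -0.7, -1.4]
grip_width: 55.9
```

{"op": "apply_moves", "data": {"plan": [[0,-1,0,0,0,0,1],[0,0,0,0,0,0,1]]}}

```text
clock: 25.95
tcp_pos: [582.6, 208.9, 92.4]
ee_rot: [0.788, -0.616, 0.001, -0.0]
ft_force: [0.9, -0.5, -1.3]
grip_width: 56.0
```

{"op": "apply_moves", "data": {"plan": [[0,-0.7,0,0,0,0,1],[0,0,0,0,0,0,1]]}}

```text
clock: 26.2
tcp_pos: [583.1, 209.0, 92.3]
ee_rot: [0.788, -0.616, 0.001, 0.0]
ft_force: [-0.5, -0.6, -1.5]
grip_width: 55.9
```

{"op": "apply_moves", "data": {"plan": [[0,-0.7,0,0,0,0,1],[0,0,0,0,0,0,1]]}}

```text
clock: 26.45
tcp_pos: [583.4, 209.1, 92.2]
ee_rot: [0.788, -0.616, 0.0, 0.0]
ft_force: [-0.1, -0.1, -1.2]
grip_width: 55.9
```

```bash
python3 - <<'E'
from g import *
s=telemetry.state();print(s['tcp_pos'],s['ft_force'])
W=eyes.snapshot('wrist');cv2.imwrite('pics/w11f.png',W)
cv2.imwrite('pics/w11.png',cv2.resize(W[60:300,220:420],None,fx=2.4,fy=2.4,interpolation=cv2.INTER_CUBIC))
E
```

```text
[583.41  209.077  92.241] [-0.084 -0.068 -1.172]
```

View pics/w11.png

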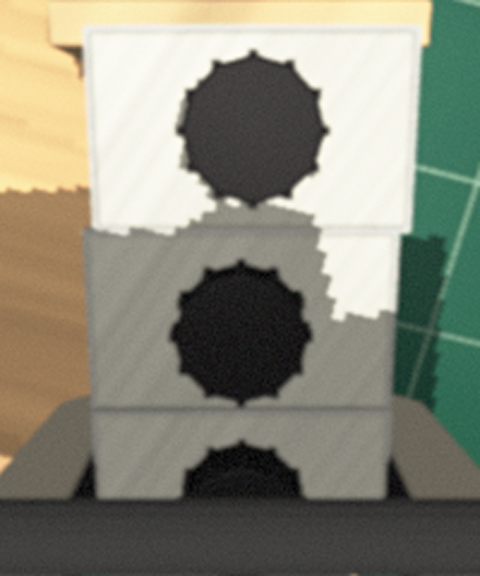

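{"op": "apply_moves", "data": {"plan": [[0,-1,0,0,0,0,1]]}}

```text
clock: 26.62
tcp_pos: [583.5, 209.1, 92.1]
ee_rot: [0.788, -0.616, -0.0, 0.001]
ft_force: [-9.6, -2.5, 3.6]
grip_width: 55.7
```

{"op": "apply_moves", "data": {"plan": [[0,-1,0,0,0,0,1]]}}

```text
clock: 26.75
tcp_pos: [583.5, 209.1, 91.8]
ee_rot: [0.788, -0.616, -0.001, 0.002]
ft_force: [-7.7, -2.1, 3.1]
grip_width: 56.0
```

{"op": "apply_moves", "data": {"plan": [[0,-1,0,0,0,0,1]]}}

```text
clock: 26.88
tcp_pos: [583.5, 209.1, 91.6]
ee_rot: [0.788, -0.616, -0.002, 0.003]
ft_force: [-7.3, -2.0, 2.8]
grip_width: 56.1
```

```bash
python3 a.py 583.4 209.1 85 -1.326 1 25
```

```text
26.875 [583.467 209.11   91.582] [ 0.262  0.307  1.571 -0.001  1.271  1.59 ] [-7.255 -2.03   2.782] 56.09244170076056
n 1 dist [-0.067 -0.01  -0.582] w [ 0.007 -0.001 -0.002]
[[-0.0, 0.1, 0.6, 0.007, -0.001, -0.002, 1.0]]
```

{"op": "apply_moves", "data": {"plan": [[0,0,0.5,0.007,0,0,1],[0,0,0.5,0,0,0,1],[0,0,0,0,0,0,1]]}}

```text
clock: 27.25
tcp_pos: [583.5, 209.1, 91.1]
ee_rot: [0.788, -0.616, 0.001, 0.0]
ft_force: [-2.2, -1.8, -0.3]
grip_width: 55.7
```

```bash
python3 a.py 583.4 209.1 85 -1.326 1 25
```

```text
27.25 [583.451 209.096  91.126] [ 0.262  0.301  1.579 -0.002  1.262  1.59 ] [-2.186 -1.839 -0.285] 55.67593083277383
n 1 dist [-0.051  0.004 -0.126] w [ 0.    -0.001 -0.002]
[[-0.0, 0.0, 0.1, 0.0, -0.001, -0.002, 1.0]]
```

{"op": "apply_moves", "data": {"plan": [[0,0,0.5,0,0,0,1],[0,0,0,0,0,0,1]]}}

```text
clock: 27.5
tcp_pos: [583.4, 209.1, 91.1]
ee_rot: [0.788, -0.616, 0.001, 0.001]
ft_force: [-2.1, -0.4, -0.9]
grip_width: 55.9
```

{"op": "apply_moves", "data": {"plan": [[0,0,0.4,0,0,0,1],[0,0,0,0,0,0,1]]}}

```text
clock: 27.75
tcp_pos: [583.4, 209.1, 91.1]
ee_rot: [0.788, -0.616, 0.001, 0.001]
ft_force: [-4.3, -0.7, 1.1]
grip_width: 56.0
```

{"op": "apply_moves", "data": {"plan": [[0,0,0,0,0,0,0.36],[0,0,0,0,0,0,0.3],[0,0,0,0,0,0,0.2],[0,0,0,0,0,0,0],[0,0,0,0,0,0,0],[0,0,0,0,0,0,0]]}}

```text
clock: 28.5
tcp_pos: [585.4, 209.6, 91.6]
ee_rot: [0.788, -0.616, 0.002, -0.001]
ft_force: [-0.2, -0.0, -0.4]
grip_width: 92.5
```

```bash
python3 - <<'E'
from g import *
s=telemetry.state();print(s['tcp_pos'],s['ft_force'],s['grip_width'])
W=eyes.snapshot('wrist');S=eyes.snapshot('side')
cv2.imwrite('pics/w12.png',np.hstack([cv2.resize(W[60:300,220:420],(440,528)),cv2.resize(S[80:210,200:290],(360,528))]))
E
```

```text
[585.39  209.569  91.647] [-0.23  -0.019 -0.354] 92.48070098323808
```

View pics/w12.png

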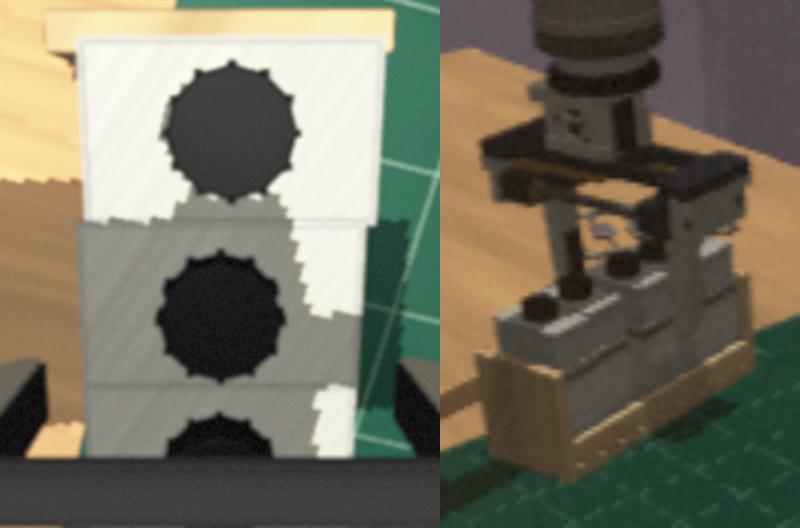

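{"op": "apply_moves", "data": {"plan": [[0,0,-8,0,0,0,0],[0,0,-20,0,0,0,0],[0,0,-30,0,0,0,0],[0,0,-40,0,0,0,0],[0,0,-40,0,0,0,0],[-10,0,-30,0,0,0,0],[0,40,0,0,0,0,0],[0,50,0,0,0,0,0],[0,50,0,0,0,0,0],[0,40,0,0,0,0,0],[0,0,0,0,0,0,0]]}}

```text
clock: 29.98
tcp_pos: [404.9, 175.8, 280.4]
ee_rot: [0.788, -0.616, 0.007, -0.009]
ft_force: [0.8, 0.2, -0.7]
grip_width: 92.6
```

```bash
python3 - <<'E'
from g import *
s=telemetry.state();print(s['tcp_pos'],s['ft_force'],s['joints'])
W=eyes.snapshot('wrist');S=eyes.snapshot('side');T=eyes.snapshot('top')
cv2.imwrite('pics/w13f.png',W);cv2.imwrite('pics/t13f.png',T)
cv2.imwrite('pics/w13.png',np.hstack([cv2.resize(T[150:280,140:230],(360,520)),cv2.resize(S[110:210,200:290],(440,520))]))
cv2.imwrite('pics/s13.png',S)
E
```

```text
[404.864 175.8   280.372] [ 0.821  0.17  -0.687] [ 0.295 -0.346  1.865 -0.002  1.601  1.622]
```

View pics/w13.png

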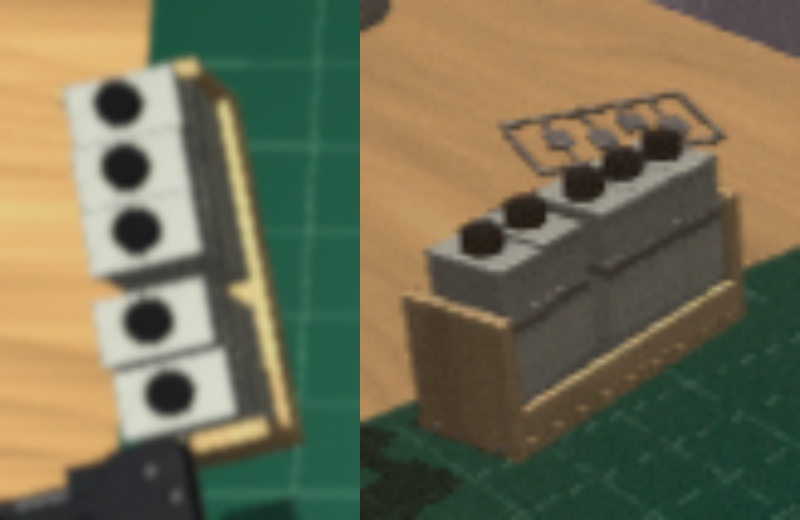

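View pics/w13f.png

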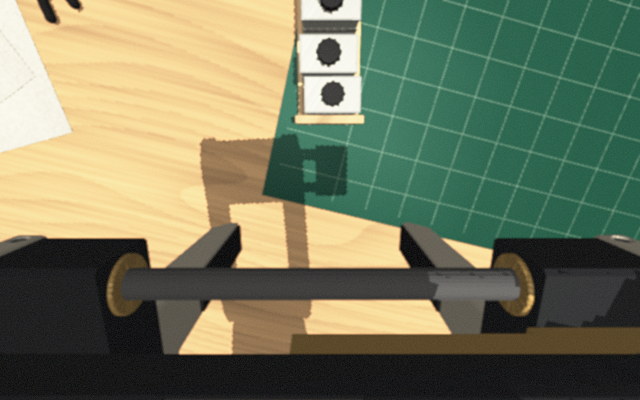

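View pics/s13.png

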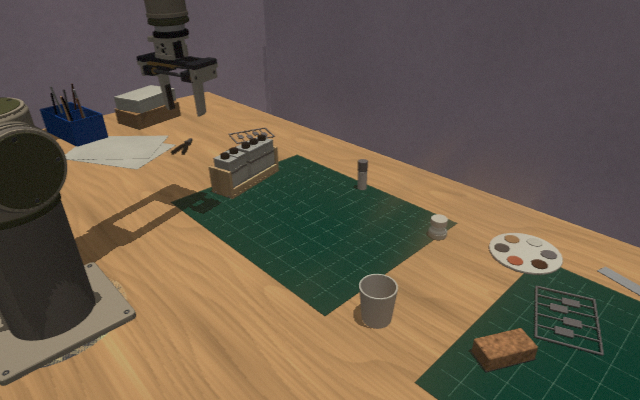

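```bash
python3 - <<'E'
from g import *
t=cv2.imread('pics/t13f.png');g=cv2.cvtColor(t,cv2.COLOR_BGR2GRAY)
m=(g<45).astype(np.uint8); m[:, :150]=0; m[:160]=0;m[258:]=0;m[:,215:]=0
n,l,st,c=cv2.connectedComponentsWithStats(m)
u=np.array([.972,.2344]);v=np.array([-.2344,.972]);o=np.array([574.,206.7])
for i in range(1,n):
    if st[i,4]>30:p=onz('top',*c[i],116);print(p,(p[:2]-o)@u,(p[:2]-o)@v)
E
```

```text
[647.916 221.528 116.   ] 75.32190219684858 -2.912914222600922
[614.782 215.688 116.   ] 41.746997596538364 -0.8232599442520196
[581.691 207.573 116.   ] 7.680375466457825 -0.9540205820449154
[535.477 197.988 116.   ] -39.486667250040625 0.5616020073581547
[499.412 185.137 116.   ] -77.55389691222929 -3.476053556903365
```

```bash
python3 -c "
from cell import close_job
print(close_job())"
```

```text
the job is handed in; nothing more can be done
None
```

The tin now stands cap up in the gap, packed with the two tins beyond it against the far end board, and the job is handed in at about 30 s.

**How it was done:**
- I picked it up by its broad faces with the tool tilted 45°, turned it upright and set it down on the mat.
- I then gripped it again from above by its narrow sides, so the fingers would clear the neighbours, and lowered it slowly into the gap.
- I slid it towards the far board until the row resisted with about 10 N. Then I let it settle on the floor, opened the fingers and backed away.

**Last checks:**
- In the final views all five tins are upright. The cap spacings in the far three are 33.6 and 34.1 mm, so they are touching.
- The tin sits about 1 mm off the lane's centre line. In my estimated rack frame it is at x ≈ 7.7 mm.
- The jar, the cup and the glue stick were never approached and look unmoved; I did not re-measure them. The largest push force I read was about 10 N.

**One disagreement:** the top camera reads about 2 mm short along the lane compared with the wrist camera, and it puts tin_a at 75.3 instead of 78. Correcting for that, the tin's true x is about 10 mm, inside the allowed 6 to 13.

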